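# Lay up a model bridge pier in the squaring jig from the block magazine

### The job

Lay up a model bridge pier flat and square in the pocket of the yellow squaring jig: first the dark footing, then every course block, both the one that may already lie on the magazine's tongue and all those in the magazine, fed out of the bottom one at a time with the hand slide, and last the white capstone on top. Leave the slide drawn fully back. The castings are brittle, so grip and press them lightly, and do not knock over the two small jars.

Things in the scene. Friction and masses are not known exactly. Their poses are not given: they have to be found in the camera images.
- magazine: Upright aluminium magazine, fixed. Origin on the bench under the stack's centre, z up, -x its delivery side. Course blocks lie stacked in it, lengths along x, the lowest on a floor 16 mm above the bench. Tower 63 x 53 mm outside, top 72 mm above the bench; cover rails bar the top. Only the lowest block can leave, to -x, by a 13 mm high gap. Windows front and back.
- tongue (a point): Where a fed block ends up: top of the grey tongue in front of the tower, 59 mm to -x of the magazine's origin and 16 mm above the bench; axes of the magazine. The tongue is 28 mm wide, narrower than the 40 mm block, so the block can be gripped by its sides; it ends 36 mm beyond this point.
- slide (a joint): Hand slide of the magazine, metres: 0 = fully back (home), 0.062 = fully in. Moves along the magazine's -x and stays where left (friction 1.5 N). Its 8 mm thick blade pushes the lowest block out; fully in, that block lies free on the tongue. The blade carries the rest of the stack until it is drawn fully back, then the stack drops. With the magazine empty it pushes nothing.
- slide_grip (a point): Centre of the red grip of the slide, 20 mm along x, 18 mm wide along the magazine's y, 28 mm tall, centre 62 mm above the bench, on a steel post; 115 mm to +x of the magazine's origin when the slide is home, 53 mm when fully in. It moves with the slide; its axes are the magazine's.
- jig: Squaring jig, yellow walls on a 100 x 90 x 6 mm wooden base, fixed to the bench. Origin: under its centre on the bench, z up.
- pocket (a point): Centre of the pocket's floor in the jig, 12 mm above the bench; axes of the jig. The pocket is 53 mm along x by 43 mm along y; its walls reach 58 mm above this floor, the last 8 mm flared outwards. The end walls (across x) are 6 mm thick and full width; the two long sides have only 7 mm wide corner posts and are open for 41 mm in the middle, so fingers closing along y pass.
- footing: Dark grey cast slab, 50 (x) x 40 (y) x 12 mm, 50 g, origin at its centre. It starts flat on the bench.
- capstone: Off-white cast slab with a blue panel, 50 (x) x 40 (y) x 12 mm, 45 g, origin at its centre. It starts flat on the bench.
- paint_jar: Small paint jar with a green cap, 34 mm across, 45 mm tall, standing on the bench; origin under its centre. Not part of the job.
- primer_jar: Small glass jar with a black cap, 34 mm across, 45 mm tall, standing on the bench; origin under its centre. Not part of the job.
- course1: Course block: terracotta casting with a pale line round its edge, 50 (x) x 40 (y) x 10 mm, 35 g, origin at its centre. Starts in the magazine. Brittle, like the footing and capstone: the fingers' total force on a casting (both pads and any push) must stay below 90 N.
- course2: Course block: terracotta casting with a pale line round its edge, 50 (x) x 40 (y) x 10 mm, 35 g, origin at its centre. Starts in the magazine. Brittle, like the footing and capstone: the fingers' total force on a casting (both pads and any push) must stay below 90 N.
- course3: Course block: terracotta casting with a pale line round its edge, 50 (x) x 40 (y) x 10 mm, 35 g, origin at its centre. Starts in the magazine. May be absent. Brittle, like the footing and capstone: the fingers' total force on a casting (both pads and any push) must stay below 90 N.
- course4: Course block: terracotta casting with a pale line round its edge, 50 (x) x 40 (y) x 10 mm, 35 g, origin at its centre. May be absent; if there, starts on the tongue, fed out already. Brittle, like the footing and capstone: the fingers' total force on a casting (both pads and any push) must stay below 90 N.
Not all that is in view belongs to the job. What is shaped like the footing but green or turquoise is not meant. Leave any green look-alike of the jig alone.

How it is judged:
By the outcome, as a careful person would: the job done as asked, in the order asked, and still so for the second after the job is handed in, with the robot touching nothing.
Of course3, course4 only 1 to 2 are there at a start; the rules pass over those that are not, and their reading is None.
At some moment in a run one of footing, capstone may be knocked a few centimetres aside while the robot is not near it.
Once in a run the grip may slacken for a moment while it holds something.
It also fails if it takes over 210 s, if anything falls off the work surface, if the arm or the gripper's body presses on something with over 40 N, if the wrist force passes 120 N, or if a joint passes its speed limit or range.

### The arm

A 6-joint arm with a two-finger parallel gripper is mounted at the origin on the work surface. World frame = base frame: x ahead of the robot, y to its left, z up, the work surface at z = 0. Lengths are in m, angles in degrees, forces in N, time in s.
With the tool pointing down it reaches from about 0.275 to 1 m from the base axis. Payload 8.4 kg.
Tool frame: the origin (TCP) lies at the very end of the fingers, on their centre line; the grasp point (between the pads) lies 19 mm behind it; y points along the fingers, x is the direction in which the jaws open and shut, and the axes are right-handed (so a half turn about y gives the same grasp; the last joint's range is limited). The gripper opens to 85 mm and grips with 20 to 120 N. Pads are 22 mm wide; open, the fingers measure 114 mm over their backs; the gripper's body (76 mm by 85 mm) begins 54 mm behind the grasp point. The pads swing forward as they close: fully open they stand 13 mm farther back than shut.
Start: joints at [-65.856, 20.225, 93.587, -0, 66.188, -0.138], TCP at [0.257, -0.57, 0.231] pointing down, gripper open.
Joint ranges: [-150.9, 150.9], [-52.94, 120.26], [3.33, 152.33], [-74.26, 254.26], [0, 154.13], [-172.89, 172.89]. Speed limits (degrees/s): [127.2, 127.2, 159.86, 180, 180, 180].

### API

Orientations are given as a 3x3 rotation matrix whose columns are the frame's x, y, z axes.
In Python, from cell import env, grab_frame, get_calibration gives the robot as it stands.
- The arm moves only by the tool servo_tool, never from a script. Its argument "moves" is a list of rows, each an object with "travel": the shift along the tool's x, y, z normalised to -1 to 1, where 1 is 0.3 m, a list of three; "rotation": the turn, a rotation vector about the tool's x, y, z normalised to -1 to 1, where 1 is 180 degrees, a list of three. In form: [{"travel": [x, y, z], "rotation": [rx, ry, rz]}, ...]. A call has 1 to 20 rows; each row is the pose to reach, as a shift and turn from the pose measured when the call began, along the tool's axes at that moment, turning the shorter way round; what a row does not reach only later rows make up. A row lasts 1/12 s, in which the tool goes at most 41.7 mm and 7.16 degrees, less where a joint would pass 70% of its speed; a pose out of reach is approached as far as the arm can. A call with a number of a shift or a turn outside -1 to 1 is refused whole. A call with a gripper value outside its range is refused whole. "jaw" is the closure, from 0 (fully open) to 1 (shut), set as the call begins (left out, the last holds). The fingers move at their own pace and stop on an object; "force" is the grip in N (left out, the last holds). Time passes only in rows, so rows that repeat a pose let the fingers close. It gives the time, the measured TCP pose, the force and the opening at its end, in the units of the state.
- env.observe(): the state, without advancing time (a new reading comes with each control period).
- grab_frame(name): name is "scene" or "top" or "wrist"; returns (picture, depth): 480x640x3 uint8, red, green, blue; 480x640 float32, m along the optical axis (not along the pixel's ray), 0 where there is no reading.
- get_calibration(name): a dict with "fx", "fy", "cx", "cy" (pixels), "k1" (the pictures are not rectified: a ray, as slopes to the right and down, at radius r is drawn at 1 + k1 r^2 times it, then the intrinsics apply), "extrinsics" (4x4, takes a point from camera to world coordinates). Camera axes: x right, y down, z forward; pixel columns grow to the right and rows downward; lengths in m; the calibration is good to about 2 mm. A picture is of the moment at which its call begins: read the wrist's pose just before it. get_calibration takes no time and is no camera call; for the wrist camera it gives the pose at the moment of the call.
- env.sign_off(): hands the job in, once; it reports no verdict.
The state is a dict: "clock": time; "joints": joint angles; "joint_vel": joint speeds; "joint_torque": joint torques, N m; "ee_pos": TCP position; "ee_rot": TCP orientation; "force": force on the tool from outside, world axes, zero at the start; "ft_torque": the same for the moment, N m; "opening": opening from 0.0 (shut) to 1.0 (fully open).
Only numpy, scipy, OpenCV 4.12 (cv2) and the standard library are available. Lean on these libraries where they do the work, as an engineer would, in place of code of your own. Each camera call takes 0.05 s, during which the arm holds its last target.

## Working session

There is one attempt and no reset: what is moved stays moved. The work goes in short steps, Python scripts to look and compute and a tool call to move; the robot and the scene stay as the last step left them, time stands still between calls to the robot, and variables do not carry over. Pictures are saved under pics/ and viewed, and the job is handed in when it is done.

Besides the shell and the picture viewer there is one more tool, called after ">>>" as name(argument=value, ...) on one line, values as JSON. servo_tool: Moves the arm, as the interface text tells. Its arguments: {"type":"object","properties":{"moves":{"type":"array","items":{"type":"object","properties":{"travel":{"type":"array","items":{"type":"number","minimum":-1,"maximum":1}},"rotation":{"type":"array","items":{"type":"number","minimum":-1,"maximum":1}}}}},"jaw":{"type":"number"},"force":{"type":"number"}},"required":["moves"]}

```bash
ls; mkdir -p pics
cat > h.py <<'E'
import numpy as np, cv2
from cell import env, grab_frame, get_calibration
def snap(name, tag):
    c=get_calibration(name); p,d=grab_frame(name)
    cv2.imwrite(f'pics/{tag}.png',cv2.cvtColor(p,cv2.COLOR_RGB2BGR))
    np.savez(f'pics/{tag}.npz',p=p,d=d,**{k:np.array(v) for k,v in c.items()})
    return p,d,c
def load(tag):
    z=np.load(f'pics/{tag}.npz'); return z['p'],z['d'],z
def rays(c,uv):
    K=np.array([[c['fx'],0,c['cx']],[0,c['fy'],c['cy']],[0,0,1]],float)
    uv=np.asarray(uv,float).reshape(-1,1,2)
    return cv2.undistortPoints(uv,K,np.array([float(c['k1']),0,0,0,0])).reshape(-1,2)
def at_z(c,uv,z):
    r=rays(c,uv); T=np.array(c['extrinsics']); D=np.c_[r,np.ones(len(r))]@T[:3,:3].T
    return T[:3,3]+D*((z-T[2,3])/D[:,2])[:,None]
def cloud(d,c):
    v,u=np.mgrid[0:480,0:640]; r=rays(c,np.c_[u.ravel(),v.ravel()])
    z=d.ravel()[:,None]; T=np.array(c['extrinsics'])
    return (np.c_[r,np.ones(len(r))]*z@T[:3,:3].T+T[:3,3]).reshape(480,640,3)
def proj(c,P):
    T=np.array(c['extrinsics']); q=(np.atleast_2d(P)-T[:3,3])@T[:3,:3]; q=q[:,:2]/q[:,2:]
    q=q*(1+float(c['k1'])*(q**2).sum(1,keepdims=True)); return q*[c['fx'],c['fy']]+[c['cx'],c['cy']]
def rd():
    s=env.observe(); print(s['clock'],np.round(s['ee_pos'],4),np.round(s['ee_rot'],3).tolist(),np.round(s['force'],1),s['opening']); return s
E
python3 - <<'E'
from h import *
s=rd(); print(s['joints'])
for n in ['scene','top','wrist']:
    p,d,c=snap(n,n+'0'); print(n,{k:np.round(v,3).tolist() for k,v in c.items()})
E
```

```text
pics
0.0 [ 0.2568 -0.5693  0.2306] [[0.411, -0.001, 0.912], [-0.912, 0.001, 0.411], [-0.001, -1.0, -0.0]] [ 0.1  0.8 -0.9] 0.9989488912407715
[-6.58565253e+01  2.02615540e+01  9.36300822e+01 -4.03856148e-04
  6.61861601e+01 -1.37743618e-01]
scene {'fx': 438.42, 'fy': 438.42, 'cx': 320.498, 'cy': 239.557, 'k1': -0.047, 'extrinsics': [[0.47, 0.527, -0.708, 1.091], [0.882, -0.261, 0.392, -0.346], [0.022, -0.809, -0.588, 0.62], [0.0, 0.0, 0.0, 1.0]]}
top {'fx': 513.137, 'fy': 513.137, 'cx': 315.479, 'cy': 242.224, 'k1': 0.014, 'extrinsics': [[0.02, -0.99, 0.139, 0.298], [-1.0, -0.022, -0.009, -0.004], [0.012, -0.139, -0.99, 1.07], [0.0, 0.0, 0.0, 1.0]]}
wrist {'fx': 378.641, 'fy': 378.641, 'cx': 316.214, 'cy': 231.725, 'k1': -0.055, 'extrinsics': [[0.412, -0.877, -0.245, 0.319], [-0.911, -0.397, -0.11, -0.542], [-0.001, 0.269, -0.963, 0.374], [0.0, 0.0, 0.0, 1.0]]}
```

View pics/scene0.png

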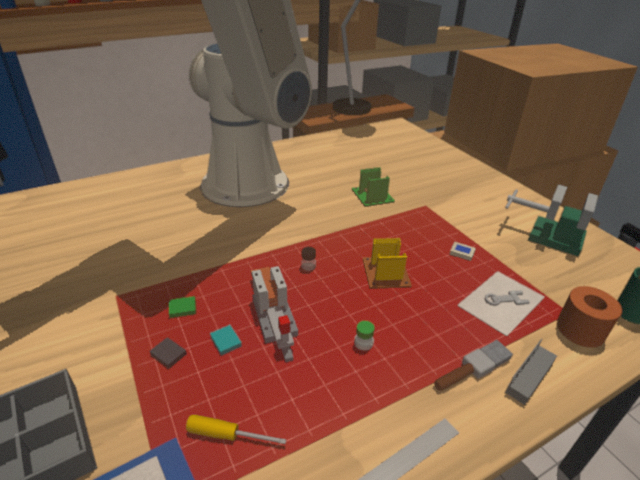

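View pics/top0.png

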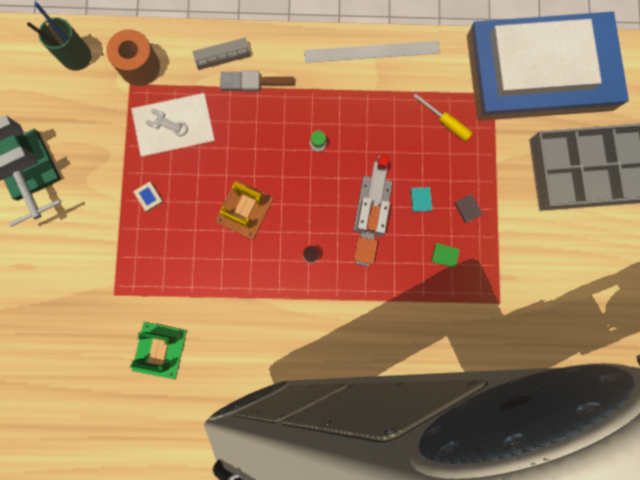

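View pics/wrist0.png

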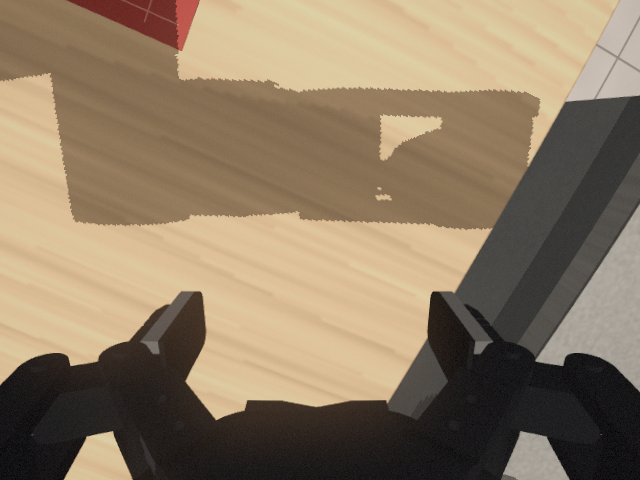

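Run:
```python
from h import *
p,d,c=load('top0'); 
X=cloud(d,c)
for n,(u,v),r in [('foot',(468,208),18),('turq',(422,199),16),('green',(446,255),18),('block4',(366,250),20),('cap',(148,196),18),('jig',(245,207),32),('mag',(375,205),40),('grip',(382,162),10),('primer',(311,254),12),('paint',(318,138),12)]:
    q=X[v-r:v+r,u-r:u+r].reshape(-1,3); q=q[q[:,2]>0.006]
    zz=q[:,2]; print(n,len(q),np.round(np.percentile(zz,[5,25,50,75,95]),4))
    (cx,cy),(w,h),a=cv2.minAreaRect((q[:,:2]*1000).astype(np.float32)); print('  ',np.round([cx,cy,w,h,a],1))
P,_,_=load('top0')
im=cv2.imread('pics/top0.png')
big=np.hstack([cv2.resize(im[150:275,340:490],None,fx=4,fy=4,interpolation=cv2.INTER_CUBIC)])
cv2.imwrite('pics/c1.png',big); cv2.imwrite('pics/c2.png',cv2.resize(im[160:250,125:290],None,fx=4.5,fy=4.5,interpolation=cv2.INTER_CUBIC))
```

```text
foot 465 [0.0079 0.0102 0.0116 0.0129 0.015 ]
   [ 435.4 -169.8   77.8  422.5   29.2]
turq 455 [0.0083 0.01   0.0115 0.0128 0.0152]
   [ 424.8 -142.1   60.3  369.    51.9]
green 476 [0.0082 0.0102 0.0116 0.0128 0.0153]
   [ 380.9 -154.    63.9  335.8   18.1]
block4 728 [0.0143 0.0233 0.0256 0.0277 0.0657]
   [379.6 -82.8  66.2 215.9  63.1]
cap 475 [0.0077 0.0104 0.012  0.0136 0.0155]
   [442.3 170.5 444.9  86.2  61.5]
jig 1417 [0.0063 0.0077 0.0113 0.049  0.0703]
   [428.  108.1 317.9 130.2  18.7]
mag 2188 [0.0126 0.0181 0.0261 0.0682 0.0738]
   [ 445.2 -121.4  152.9  344.9   74.8]
grip 200 [0.0204 0.0246 0.0658 0.0747 0.0782]
   [462.8 -87.5  29.8 367.3  67.8]
primer 234 [0.0146 0.0423 0.0443 0.0459 0.0476]
   [371.3 -10.3 142.5  34.3   9. ]
paint 265 [0.0127 0.0305 0.0433 0.0452 0.0472]
   [663.8 -10.7  42.2  31.9  42.2]
```

View pics/c1.png

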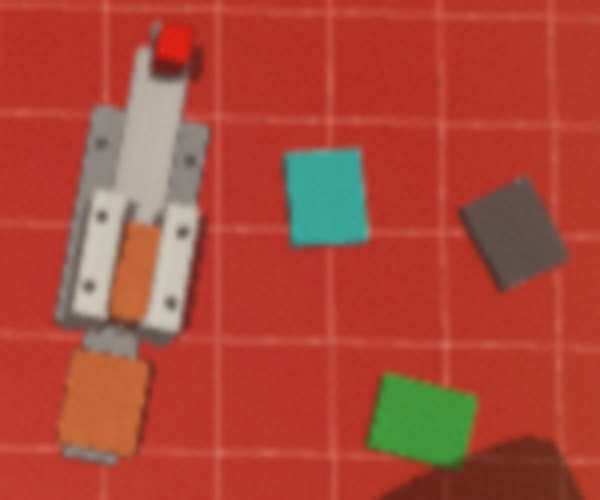

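View pics/c2.png

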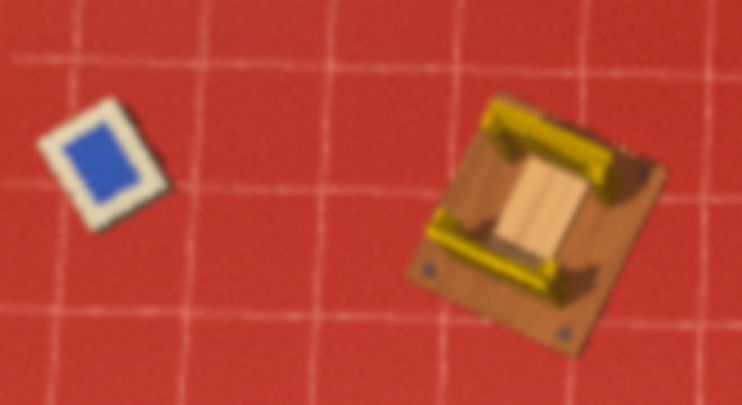

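```bash
cat >> h.py <<'E'
def seg(p,lo,hi,box=None):
    hsv=cv2.cvtColor(p,cv2.COLOR_RGB2HSV); m=cv2.inRange(hsv,np.array(lo),np.array(hi))
    if box is not None:
        k=np.zeros_like(m); u0,v0,u1,v1=box; k[v0:v1,u0:u1]=1; m=m*k
    n,l,st,_=cv2.connectedComponentsWithStats(m)
    if n<2: return m*0
    i=1+st[1:,4].argmax(); return (l==i).astype(np.uint8)
def rect(m,c,z):
    cs,_=cv2.findContours(m,cv2.RETR_EXTERNAL,cv2.CHAIN_APPROX_NONE); k=max(cs,key=cv2.contourArea).reshape(-1,2)
    w=at_z(c,k,z)[:,:2]*1000
    (cx,cy),(a,b),t=cv2.minAreaRect(w.astype(np.float32))
    if a<b: a,b,t=b,a,t+90
    t=(t+90)%180-90
    # centroid (area) estimate too
    ys,xs=np.nonzero(m); ce=at_z(c,np.c_[xs,ys],z)[:,:2].mean(0)*1000
    return np.round([cx,cy,a,b,t],1),np.round(ce,1)
E
python3 - <<'E'
from h import *
p,d,c=load('top0')
hsv=cv2.cvtColor(p,cv2.COLOR_RGB2HSV)
for u,v in [(468,208),(366,250),(148,196),(160,190),(143,187),(243,188),(240,215),(372,205),(382,162),(376,180),(400,230)]: print((u,v),hsv[v,u])
E
```

```text
(468, 208) [ 8 61 96]
(366, 250) [ 10 180 193]
(148, 196) [111 175 173]
(160, 190) [  2 198 187]
(143, 187) [ 21  59 222]
(243, 188) [ 23 255 182]
(240, 215) [ 14 142 144]
(372, 205) [  8 121 148]
(382, 162) [  1 220 220]
(376, 180) [ 14  31 190]
(400, 230) [  2 194 185]
```

>>> servo_tool(moves=[{"travel": [0, 0, 0.0], "rotation": [0, 0, 0]}])

```text
clock: 0.23
ee_pos: [0.2568, -0.5692, 0.2305]
ee_rot: [[0.411, -0.001, 0.912], [-0.912, 0.001, 0.411], [-0.002, -1.0, 0.0]]
force: [-0.1, -0.0, 0.3]
opening: 1.003
```

```bash
cat >> h.py <<'E'
from scipy.spatial.transform import Rotation as Rn
def Rpsi(psi):
    a=np.radians(psi); return np.array([[np.cos(a),0,-np.sin(a)],[np.sin(a),0,np.cos(a)],[0,-1,0]])
def plan(*targets, s=None):
    """targets: (x,y,z,psi) chain; all rel. to current measured pose"""
    if s is None: s=env.observe()
    p0=np.array(s['ee_pos']); R0=np.array(s['ee_rot'])
    for t in targets:
        p=np.array(t[:3]); R1=Rpsi(t[3])
        tr=R0.T@(p-p0)/0.3; ro=Rn.from_matrix(R0.T@R1).as_rotvec()/np.pi
        print(t,'dist',round(float(np.linalg.norm(p-p0)),3),'rows~',int(np.ceil(max(np.linalg.norm(p-p0)/.0417,np.linalg.norm(ro)*180/7.16))),
          '{"travel": %s, "rotation": %s}'%([round(float(v),4) for v in tr],[round(float(v),4) for v in ro]))
E
python3 - <<'E'
from h import *
p,d,c=load('top0')
for n,lo,hi,box,z in [('foot',(0,0,40),(179,110,140),(450,190,490,228),.012),('b4',(5,140,140),(18,255,255),(345,236,385,275),.026),
  ('cap',(10,0,140),(140,255,255),(130,178,165,215),.012),('grip',(0,205,200),(179,255,255),(370,150,395,172),.076)]:
    m=seg(p,lo,hi,box); print(n,m.sum(),*rect(m,c,z))
plan((.42,-.30,.22,-90))
E
```

```text
foot 414 [ 527.4 -334.5   47.1   39.2   27.7] [ 527.2 -334.5]
b4 499 [ 431.  -117.2   52.5   43.1  -10.2] [ 431. -117.]
cap 463 [537.4 339.6  51.1  41.1  34.4] [537.3 339.8]
grip 47 [ 6.065e+02 -1.456e+02  1.450e+01  1.200e+01  1.000e-01] [ 607. -146.]
(0.42, -0.3, 0.22, -90) dist 0.315 rows~ 8 {"travel": [-0.5943, 0.0358, 0.8649], "rotation": [0.0001, 0.1349, -0.0005]}
```

>>> servo_tool(moves=[{"travel": [-0.7, 0.05, 0.9], "rotation": [0, 0.135, 0]}, {"travel": [-0.7, 0.05, 0.9], "rotation": [0, 0.135, 0]}, {"travel": [-0.7, 0.05, 0.9], "rotation": [0, 0.135, 0]}, {"travel": [-0.7, 0.05, 0.9], "rotation": [0, 0.135, 0]}, {"travel": [-0.7, 0.05, 0.9], "rotation": [0, 0.135, 0]}, {"travel": [-0.7, 0.05, 0.9], "rotation": [0, 0.135, 0]}, {"travel": [-0.7, 0.05, 0.9], "rotation": [0, 0.135, 0]}, {"travel": [-0.7, 0.05, 0.9], "rotation": [0, 0.135, 0]}, {"travel": [-0.7, 0.05, 0.9], "rotation": [0, 0.135, 0]}, {"travel": [-0.7, 0.05, 0.9], "rotation": [0, 0.135, 0]}, {"travel": [-0.7, 0.05, 0.9], "rotation": [0, 0.135, 0]}])

```text
clock: 1.15
ee_pos: [0.4167, -0.2666, 0.2158]
ee_rot: [[0.002, -0.001, 1.0], [-1.0, 0.001, 0.002], [-0.001, -1.0, -0.001]]
force: [0.7, -0.8, -0.2]
opening: 1.002
```

Run:
```python
from h import *
s=rd(); p,d,c=snap('wrist','w1')
# finger tips in tool frame
X=cloud(d,c); R=np.array(s['ee_rot']); q=(X-np.array(s['ee_pos']))@R
m=(np.abs(q[...,2])<.02)&(q[...,1]<.005)&(q[...,1]>-.06)&(d>0)
for sg in (1,-1):
    k=q[m&(sg*q[...,0]>0)]; print(len(k),np.round(np.percentile(k,[1,5,50,95,99],axis=0),4).tolist())
plan((.44,.25,.25,-90))
```

```text
1.15 [ 0.4167 -0.2666  0.2158] [[0.002, -0.001, 1.0], [-1.0, 0.001, 0.002], [-0.001, -1.0, -0.001]] [ 0.7 -0.8 -0.2] 1.0023849460059115
4730 [[0.043, -0.0598, -0.0102], [0.0432, -0.059, -0.0074], [0.0443, -0.0394, 0.0073], [0.0599, -0.0185, 0.0122], [0.0658, -0.0149, 0.0135]]
4763 [[-0.0644, -0.0598, -0.0104], [-0.0586, -0.059, -0.0074], [-0.0426, -0.0395, 0.0072], [-0.0416, -0.0186, 0.0121], [-0.0414, -0.015, 0.0134]]
(0.44, 0.25, 0.25, -90) dist 0.519 rows~ 13 {"travel": [-1.7244, -0.1123, 0.0791], "rotation": [0.0002, 0.0001, -0.0003]}
```

View pics/w1.png

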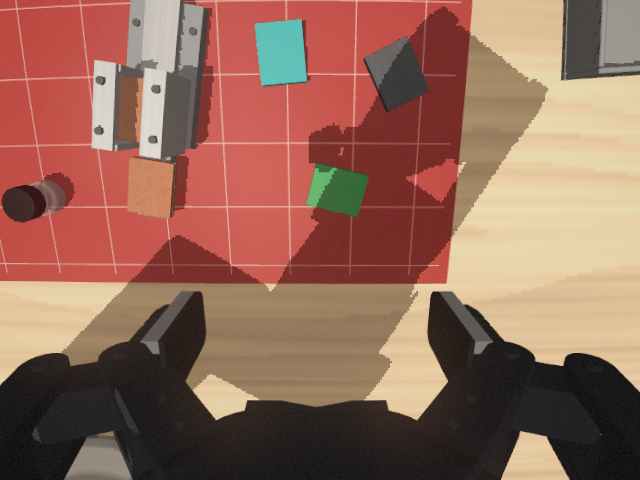

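Run:
```python
from h import *
p,d,c=load('w1')
s=env.observe(); R=np.array(s['ee_rot']); X=cloud(d,c); q=(X-np.array(s['ee_pos']))@R
# pad z edges: at rows of constant depth
for sg in (1,-1):
    m=(np.abs(np.abs(q[...,0])-.0425)<.006)&(np.sign(q[...,0])==sg)&(q[...,1]>-.035)&(q[...,1]<-.012)&(d>0)
    k=q[m]; print(len(k),np.round(np.percentile(k[:,2],[0.5,2,10,50,90,98,99.5]),4), np.round(np.percentile(k[:,1],[0.5,99.5]),4))
for n,lo,hi,box,z in [('foot',(0,0,10),(179,110,140),(360,30,435,115),.012),('b4',(5,120,120),(18,255,255),(120,155,180,222),.026)]:
    m=seg(p,lo,hi,box); print(n,m.sum(),*rect(m,c,z))
```

```text
1556 [-0.0104 -0.0099 -0.0074  0.0043  0.0114  0.0118  0.012 ] [-0.0349 -0.0134]
1588 [-0.011  -0.0102 -0.0075  0.0041  0.0112  0.0115  0.0117] [-0.0349 -0.0137]
foot 2896 [ 529.2 -335.8   49.7   41.6   26.7] [ 529.4 -335.7]
b4 2424 [ 432.9 -117.9   51.1   40.2   -9.7] [ 433.2 -118. ]
```

>>> servo_tool(moves=[{"travel": [-1, -0.12, 0.08], "rotation": [0, 0, 0]}, {"travel": [-1, -0.12, 0.08], "rotation": [0, 0, 0]}, {"travel": [-1, -0.12, 0.08], "rotation": [0, 0, 0]}, {"travel": [-1, -0.12, 0.08], "rotation": [0, 0, 0]}, {"travel": [-1, -0.12, 0.08], "rotation": [0, 0, 0]}, {"travel": [-1, -0.12, 0.08], "rotation": [0, 0, 0]}, {"travel": [-1, -0.12, 0.08], "rotation": [0, 0, 0]}, {"travel": [-1, -0.12, 0.08], "rotation": [0, 0, 0]}, {"travel": [-1, -0.12, 0.08], "rotation": [0, 0, 0]}, {"travel": [-1, -0.12, 0.08], "rotation": [0, 0, 0]}])

```text
clock: 2.03
ee_pos: [0.4406, 0.0318, 0.2521]
ee_rot: [[0.001, -0.001, 1.0], [-1.0, 0.0, 0.001], [-0.0, -1.0, -0.001]]
force: [0.0, 0.8, -0.6]
opening: 1.007
```

Run:
```python
from h import *
s=rd(); p,d,c=snap('wrist','w2')
```

```text
2.0333 [0.4406 0.0318 0.2521] [[0.001, -0.001, 1.0], [-1.0, 0.0, 0.001], [-0.0, -1.0, -0.001]] [ 0.   0.8 -0.6] 1.007005048797155
```

View pics/w2.png

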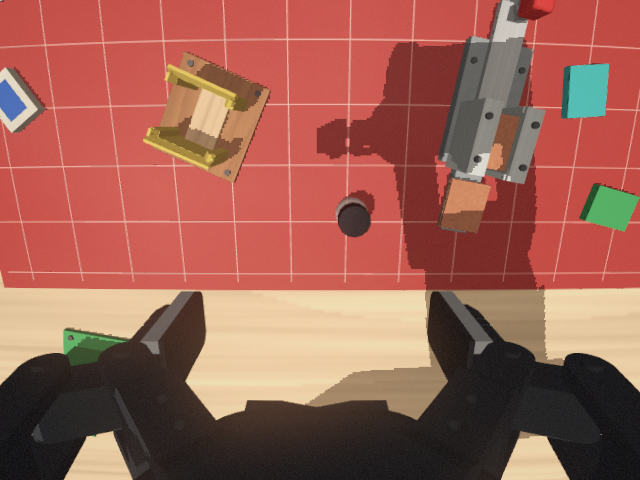

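Run:
```python
from h import *
p,d,c=load('w2')
a=at_z(c,[(210,118),(191,63),(258,93),(228,173)],.012); print(np.round(a,4))
print(np.round(at_z(c,[(191,63),(258,93),(228,173)],.006),4))
j=a[0]; plan((j[0],j[1],.16,-115))
```

```text
[[0.517  0.1351 0.012 ]
 [0.5678 0.1502 0.012 ]
 [0.54   0.0872 0.012 ]
 [0.4633 0.1203 0.012 ]]
[[0.5687 0.152  0.006 ]
 [0.5405 0.0881 0.006 ]
 [0.4625 0.1217 0.006 ]]
(np.float64(0.5170258327638678), np.float64(0.13506016305588156), 0.16, -115) dist 0.158 rows~ 4 {"travel": [-0.3461, 0.3061, 0.2557], "rotation": [0.0004, 0.1388, 0.0]}
```

>>> servo_tool(moves=[{"travel": [-0.35, 0.3, 0.25], "rotation": [0, 0.133, 0]}, {"travel": [-0.35, 0.3, 0.25], "rotation": [0, 0.133, 0]}, {"travel": [-0.35, 0.3, 0.25], "rotation": [0, 0.133, 0]}, {"travel": [-0.35, 0.3, 0.25], "rotation": [0, 0.133, 0]}, {"travel": [-0.35, 0.3, 0.25], "rotation": [0, 0.133, 0]}, {"travel": [-0.35, 0.3, 0.25], "rotation": [0, 0.133, 0]}])

```text
clock: 2.58
ee_pos: [0.5152, 0.1347, 0.1601]
ee_rot: [[-0.406, -0.004, 0.914], [-0.914, -0.001, -0.406], [0.003, -1.0, -0.004]]
force: [-1.1, -0.9, -0.4]
opening: 1.004
```

Run:
```python
from h import *
s=rd(); p,d,c=snap('wrist','w3')
```

```text
2.5833 [0.5152 0.1347 0.1601] [[-0.406, -0.004, 0.914], [-0.914, -0.001, -0.406], [0.003, -1.0, -0.004]] [-1.1 -0.9 -0.4] 1.0039412013506455
```

View pics/w3.png

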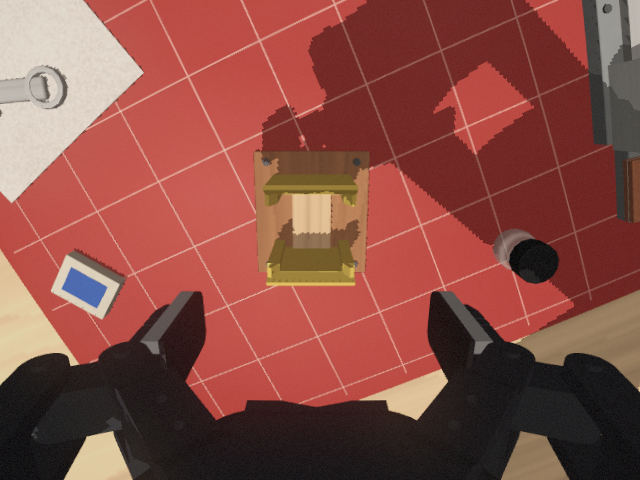

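Run:
```python
import cv2
im=cv2.imread('pics/w3.png'); cv2.imwrite('pics/w3c.png',cv2.resize(im[145:295,240:390],None,fx=4,fy=4,interpolation=cv2.INTER_CUBIC))
```

```text
(no output)
```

View pics/w3c.png

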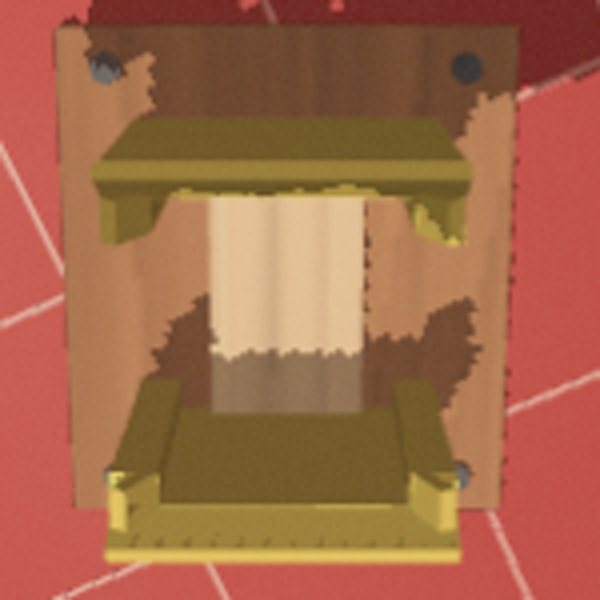

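Run:
```python
from h import *
p,d,c=load('w3')
f=lambda L,z: at_z(c,np.array(L)/4+[240-.375,145-.375],z)*1000
def show(n,L,z):
    w=f(L,z)[:,:2]; m=w.mean(0); ax=(w[0]+w[1]-w[2]-w[3]); ay=(w[0]+w[2]-w[1]-w[3])
    print(n,np.round(m,1),'angx %.2f angy %.2f'%(np.degrees(np.arctan2(ax[1],ax[0])),np.degrees(np.arctan2(ay[1],ay[0]))-90),'len',np.round([np.linalg.norm(ax)/2,np.linalg.norm(ay)/2],1))
show('base',[(55,28),(518,28),(77,507),(499,507)],6)if 0 else None
show('base',[(55,28),(518,28),(77,507),(499,507)],.006)
show('screw',[(105,68),(466,68),(113,477),(460,477)],.006)
show('walltop',[(93,160),(470,160),(107,562),(460,562)],.07)
show('walltopin',[(93,187),(470,187),(107,548),(460,548)],.07)
X=cloud(d,c)*1000
# wall tops by depth
for box in [(262,180,360,196),(262,270,358,290)]:
    u0,v0,u1,v1=box; k=X[v0:v1,u0:u1].reshape(-1,3); k=k[(k[:,2]>66)&(k[:,2]<75)]
    print(len(k),cv2.minAreaRect(k[:,:2].astype(np.float32)),np.median(k[:,2]))
m=seg(p,(10,0,140),(140,255,255),(45,240,130,325)); print('cap',m.sum(),*rect(m,c,.012))
```

```text
base [516.2 137.3] angx -23.93 angy -23.94 len [98.9 89. ]
screw [515.8 137.7] angx -23.98 angy -23.94 len [84.5 71.3]
walltop [516.2 137.4] angx -23.88 angy -23.94 len [67.3 58.6]
walltopin [515.4 137.7] angx -23.85 angy -23.94 len [60.5 58.6]
717 ((543.549072265625, 125.05883026123047), (59.10416030883789, 7.2083353996276855), 66.00366973876953) 69.9896246416474
916 ((490.3777160644531, 148.7694091796875), (59.021629333496094, 11.74088191986084), 65.6943130493164) 69.4538856696048
cap 2407 [537.9 339.6  50.   40.1  34.1] [538.2 339.3]
```

Run:
```python
from h import *
plan((.522,-.10,.16,-90))
s=dict(ee_pos=[.522,-.1,.16],ee_rot=Rpsi(-90)); plan((.5285,-.335,.11,-63),s=s)
```

```text
(0.522, -0.1, 0.16, -90) dist 0.234 rows~ 6 {"travel": [0.7044, 0.0043, 0.3387], "rotation": [0.0009, -0.1332, 0.0005]}
(0.5285, -0.335, 0.11, -63) dist 0.24 rows~ 6 {"travel": [0.7833, 0.1667, 0.0217], "rotation": [0.0, -0.15, 0.0]}
```

>>> servo_tool(moves=[{"travel": [0.7, 0.005, 0.34], "rotation": [0.001, -0.133, 0.0005]}, {"travel": [0.7, 0.005, 0.34], "rotation": [0.001, -0.133, 0.0005]}, {"travel": [0.7, 0.005, 0.34], "rotation": [0.001, -0.133, 0.0005]}, {"travel": [0.7, 0.005, 0.34], "rotation": [0.001, -0.133, 0.0005]}, {"travel": [0.7, 0.005, 0.34], "rotation": [0.001, -0.133, 0.0005]}, {"travel": [0.7, 0.005, 0.34], "rotation": [0.001, -0.133, 0.0005]}, {"travel": [0.7, 0.005, 0.34], "rotation": [0.001, -0.133, 0.0005]}])

```text
clock: 3.22
ee_pos: [0.5224, -0.1068, 0.1613]
ee_rot: [[-0.006, 0.003, 1.0], [-1.0, -0.003, -0.006], [0.003, -1.0, 0.003]]
force: [0.5, -0.6, -0.8]
opening: 0.995
```

>>> servo_tool(moves=[{"travel": [0.78, 0.167, 0.022], "rotation": [0, -0.15, 0]}, {"travel": [0.78, 0.167, 0.022], "rotation": [0, -0.15, 0]}, {"travel": [0.78, 0.167, 0.022], "rotation": [0, -0.15, 0]}, {"travel": [0.78, 0.167, 0.022], "rotation": [0, -0.15, 0]}, {"travel": [0.78, 0.167, 0.022], "rotation": [0, -0.15, 0]}, {"travel": [0.78, 0.167, 0.022], "rotation": [0, -0.15, 0]}, {"travel": [0.78, 0.167, 0.022], "rotation": [0, -0.15, 0]}, {"travel": [0.78, 0.167, 0.022], "rotation": [0, -0.15, 0]}])

```text
clock: 3.88
ee_pos: [0.526, -0.3445, 0.1123]
ee_rot: [[0.445, 0.003, 0.896], [-0.896, -0.003, 0.445], [0.004, -1.0, 0.001]]
force: [-0.0, 1.1, -0.1]
opening: 1.002
```

Run:
```python
from h import *
s=rd(); p,d,c=snap('wrist','w4')
for box in [(250,170,400,330)]:
    m=seg(p,(0,0,10),(179,110,140),(220,150,430,310)); print(m.sum(),*rect(m,c,.012))
```

```text
3.8833 [ 0.526  -0.3445  0.1123] [[0.445, 0.003, 0.896], [-0.896, -0.003, 0.445], [0.004, -1.0, 0.001]] [-0.   1.1 -0.1] 1.0019880160831167
4417 [ 529.9 -336.5   51.2   39.7   27. ] [ 530.5 -336. ]
```

View pics/w4.png

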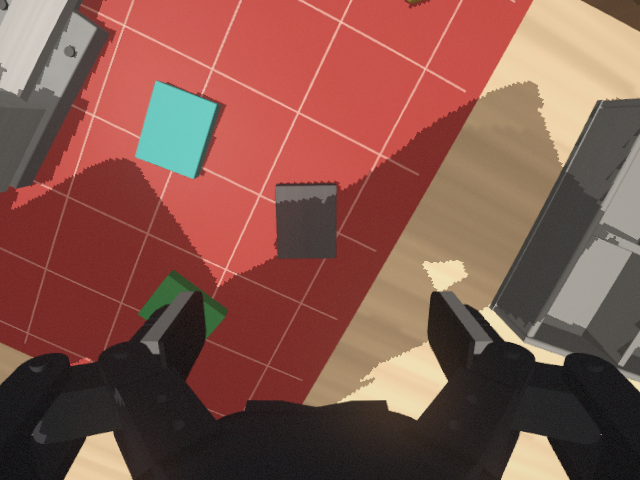

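Run:
```python
from h import *
plan((.5293,-.3359,.03,-63),(.5293,-.3359,.002,-63))
```

```text
(0.5293, -0.3359, 0.03, -63) dist 0.083 rows~ 2 {"travel": [-0.0163, 0.275, 0.0189], "rotation": [-0.0004, -0.0029, 0.0011]}
(0.5293, -0.3359, 0.002, -63) dist 0.111 rows~ 3 {"travel": [-0.0166, 0.3683, 0.0188], "rotation": [-0.0004, -0.0029, 0.0011]}
```

>>> servo_tool(moves=[{"travel": [-0.0163, 0.275, 0.019], "rotation": [-0.0004, -0.003, 0.001]}, {"travel": [-0.0163, 0.275, 0.019], "rotation": [-0.0004, -0.003, 0.001]}, {"travel": [-0.0163, 0.275, 0.019], "rotation": [-0.0004, -0.003, 0.001]}, {"travel": [-0.0165, 0.34, 0.019], "rotation": [-0.0004, -0.003, 0.001]}, {"travel": [-0.0165, 0.368, 0.019], "rotation": [-0.0004, -0.003, 0.001]}, {"travel": [-0.0165, 0.368, 0.019], "rotation": [-0.0004, -0.003, 0.001]}, {"travel": [-0.0165, 0.368, 0.019], "rotation": [-0.0004, -0.003, 0.001]}])

```text
clock: 4.52
ee_pos: [0.5297, -0.3357, 0.0036]
ee_rot: [[0.455, 0.0, 0.891], [-0.891, -0.001, 0.455], [0.001, -1.0, 0.0]]
force: [-0.2, 0.1, 0.8]
opening: 1.003
```

>>> servo_tool(moves=[{"travel": [0, 0, 0], "rotation": [0, 0, 0]}, {"travel": [0, 0, 0], "rotation": [0, 0, 0]}, {"travel": [0, 0, 0], "rotation": [0, 0, 0]}, {"travel": [0, 0, 0], "rotation": [0, 0, 0]}, {"travel": [0, 0, 0], "rotation": [0, 0, 0]}, {"travel": [0, 0, 0], "rotation": [0, 0, 0]}, {"travel": [0, 0, 0], "rotation": [0, 0, 0]}, {"travel": [0, 0, 0], "rotation": [0, 0, 0]}], jaw=0.7, force=25)

```text
clock: 5.18
ee_pos: [0.5301, -0.336, 0.0046]
ee_rot: [[0.455, 0.001, 0.891], [-0.891, -0.001, 0.455], [0.002, -1.0, 0.001]]
force: [-0.4, 0.4, 7.7]
opening: 0.459
```

>>> servo_tool(moves=[{"travel": [0, -0.05, 0], "rotation": [0, 0, 0]}, {"travel": [0, -0.2, 0], "rotation": [0, 0, 0]}, {"travel": [0, -0.4, 0], "rotation": [0, 0, 0]}, {"travel": [0, -0.4, 0], "rotation": [0, 0, 0]}, {"travel": [0, -0.4, 0], "rotation": [0, 0, 0]}, {"travel": [0, -0.4, 0], "rotation": [0, 0, 0]}])

```text
clock: 5.68
ee_pos: [0.5307, -0.3364, 0.1263]
ee_rot: [[0.455, 0.004, 0.891], [-0.891, -0.003, 0.455], [0.005, -1.0, 0.002]]
force: [0.1, 0.2, -0.9]
opening: 0.462
```

Run:
```python
from h import *
s=rd(); p,d,c=snap('wrist','w5')
cv2.imwrite('pics/w5c.png',cv2.resize(cv2.cvtColor(p,cv2.COLOR_RGB2BGR)[240:380,220:420],None,fx=4,fy=4))
plan((.53,-.10,.16,-85),(.53,-.10,.16,-100))
```

```text
5.6833 [ 0.5307 -0.3364  0.1263] [[0.455, 0.004, 0.891], [-0.891, -0.003, 0.455], [0.005, -1.0, 0.002]] [ 0.1  0.2 -0.9] 0.4621601824381151
(0.53, -0.1, 0.16, -85) dist 0.238 rows~ 6 {"travel": [-0.6991, -0.119, 0.3583], "rotation": [-0.0004, 0.1225, 0.0005]}
(0.53, -0.1, 0.16, -100) dist 0.238 rows~ 6 {"travel": [-0.6991, -0.119, 0.3583], "rotation": [-0.0004, 0.2059, 0.0005]}
```

View pics/w5c.png

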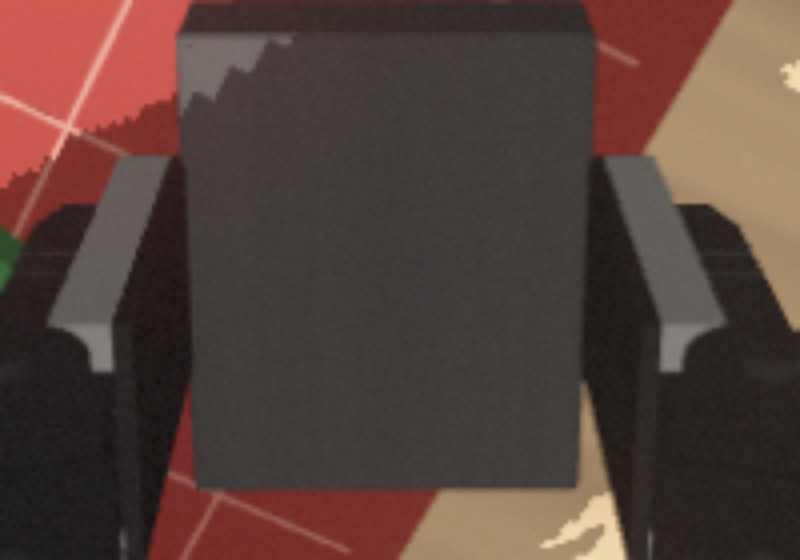

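```bash
cat >> h.py <<'E'
def inhand(tag,corners,s=None):
    """corners TL,TR,BL,BR px of top face of held block -> tool-frame centre & angle (bias-corrected)"""
    p,d,c=load(tag); s=s or env.observe(); R=np.array(s['ee_rot']); P=np.array(s['ee_pos'])
    X=cloud(d,c); q=(X-P)@R
    u0,v0=np.mean(corners,0).astype(int); k=q[v0-25:v0+25,u0-25:u0+25].reshape(-1,3); yt=np.median(k[:,1])
    T=np.array(c['extrinsics']); D=np.c_[rays(c,corners),np.ones(4)]@T[:3,:3].T@R; o=(T[:3,3]-P)@R
    w=(o+D*((yt-o[1])/D[:,1])[:,None])*1000; w=w[:,[0,2]]-[.7,.6]
    az=w[0]+w[1]-w[2]-w[3]; ax=w[1]+w[3]-w[0]-w[2]
    print('top face tool y %.1f mm'%(yt*1000),'centre x,z',np.round(w.mean(0),1),'len',np.round([np.linalg.norm(ax)/2,np.linalg.norm(az)/2],1),'ang ax %.1f az %.1f'%(np.degrees(np.arctan2(ax[1],ax[0])),90-np.degrees(np.arctan2(az[1],az[0]))))
E
python3 - <<'E'
from h import *
f=lambda L:(np.array(L)/4+[220-.375,240-.375])
inhand('w5',f([(179,33),(595,33),(197,488),(579,488)]))
E
```

```text
top face tool y -9.3 mm centre x,z [ 1.2 -0.9] len [39.3 49.5] ang ax -0.0 az -0.2
```

>>> servo_tool(moves=[{"travel": [-0.7, -0.12, 0.358], "rotation": [-0.0004, 0.206, 0.0005]}, {"travel": [-0.7, -0.12, 0.358], "rotation": [-0.0004, 0.206, 0.0005]}, {"travel": [-0.7, -0.12, 0.358], "rotation": [-0.0004, 0.206, 0.0005]}, {"travel": [-0.7, -0.12, 0.358], "rotation": [-0.0004, 0.206, 0.0005]}, {"travel": [-0.7, -0.12, 0.358], "rotation": [-0.0004, 0.206, 0.0005]}, {"travel": [-0.7, -0.12, 0.358], "rotation": [-0.0004, 0.206, 0.0005]}, {"travel": [-0.7, -0.12, 0.358], "rotation": [-0.0004, 0.206, 0.0005]}, {"travel": [-0.7, -0.12, 0.358], "rotation": [-0.0004, 0.206, 0.0005]}])

```text
clock: 6.4
ee_pos: [0.5289, -0.0979, 0.1589]
ee_rot: [[-0.171, -0.002, 0.985], [-0.985, 0.0, -0.171], [-0.0, -1.0, -0.002]]
force: [0.4, -0.8, -0.9]
opening: 0.461
```

Run:
```python
from h import *
s=env.observe(); c=get_calibration('wrist'); R=np.array(s['ee_rot']); P=np.array(s['ee_pos']); T=np.array(c['extrinsics'])
print(np.round((T[:3,3]-P)@R*1000,2)); print(np.round(R.T@T[:3,:3],4))
print(np.array(s['ee_rot']).round(4))
for t in ['w3','w5']:
    print(np.round(np.array(load(t)[2]['extrinsics']),4))
```

```text
[   0.74 -142.99   68.37]
[[ 1.000e+00  1.200e-03  0.000e+00]
 [ 3.000e-04 -2.687e-01  9.632e-01]
 [ 1.200e-03 -9.632e-01 -2.687e-01]]
[[-1.706e-01 -2.400e-03  9.853e-01]
 [-9.853e-01  5.000e-04 -1.706e-01]
 [-0.000e+00 -1.000e+00 -2.500e-03]]
[[-0.4053 -0.8794 -0.2497  0.5781]
 [-0.9142  0.3905  0.1085  0.1063]
 [ 0.0021  0.2722 -0.9622  0.3029]
 [ 0.      0.      0.      1.    ]]
[[ 0.4558 -0.8585 -0.235   0.5909]
 [-0.8901 -0.438  -0.1261 -0.3055]
 [ 0.0053  0.2666 -0.9638  0.2694]
 [ 0.      0.      0.      1.    ]]
```

Run:
```python
from h import *
rd()
plan((.5163,.1381,.12,-113.9),(.5163,.1381,.10,-113.9))
```

```text
6.4 [ 0.5289 -0.0979  0.1589] [[-0.171, -0.002, 0.985], [-0.985, 0.0, -0.171], [-0.0, -1.0, -0.002]] [ 0.4 -0.8 -0.9] 0.46103816513663265
(0.5163, 0.1381, 0.12, -113.9) dist 0.24 rows~ 6 {"travel": [-0.768, 0.1302, -0.1751], "rotation": [0.0008, 0.0782, 0.0001]}
(0.5163, 0.1381, 0.1, -113.9) dist 0.244 rows~ 6 {"travel": [-0.768, 0.1969, -0.1749], "rotation": [0.0008, 0.0782, 0.0001]}
```

>>> servo_tool(moves=[{"travel": [-0.768, 0.0, -0.175], "rotation": [0.001, 0.078, 0]}, {"travel": [-0.768, 0.0, -0.175], "rotation": [0.001, 0.078, 0]}, {"travel": [-0.768, 0.0, -0.175], "rotation": [0.001, 0.078, 0]}, {"travel": [-0.768, 0.0, -0.175], "rotation": [0.001, 0.078, 0]}, {"travel": [-0.768, 0.0, -0.175], "rotation": [0.001, 0.078, 0]}, {"travel": [-0.768, 0.13, -0.175], "rotation": [0.001, 0.078, 0]}, {"travel": [-0.768, 0.197, -0.175], "rotation": [0.001, 0.078, 0]}, {"travel": [-0.768, 0.197, -0.175], "rotation": [0.001, 0.078, 0]}, {"travel": [-0.768, 0.197, -0.175], "rotation": [0.001, 0.078, 0]}, {"travel": [-0.768, 0.197, -0.175], "rotation": [0.001, 0.078, 0]}])

```text
clock: 7.23
ee_pos: [0.5165, 0.1368, 0.1]
ee_rot: [[-0.405, -0.0, 0.914], [-0.914, -0.001, -0.405], [0.001, -1.0, 0.0]]
force: [1.3, 0.3, -0.1]
opening: 0.459
```

Run:
```python
from h import *
s=rd(); p,d,c=snap('wrist','w6')
cv2.imwrite('pics/w6c.png',cv2.resize(cv2.cvtColor(p,cv2.COLOR_RGB2BGR)[200:400,190:450],None,fx=3,fy=3))
plan((.5163,.1381,.06,-113.9))
```

```text
7.2333 [0.5165 0.1368 0.1   ] [[-0.405, -0.0, 0.914], [-0.914, -0.001, -0.405], [0.001, -1.0, 0.0]] [ 1.3  0.3 -0.1] 0.45927689567682184
(0.5163, 0.1381, 0.06, -113.9) dist 0.041 rows~ 1 {"travel": [-0.0028, 0.1356, -0.0044], "rotation": [-0.0004, -0.0002, 0.0]}
```

View pics/w6c.png

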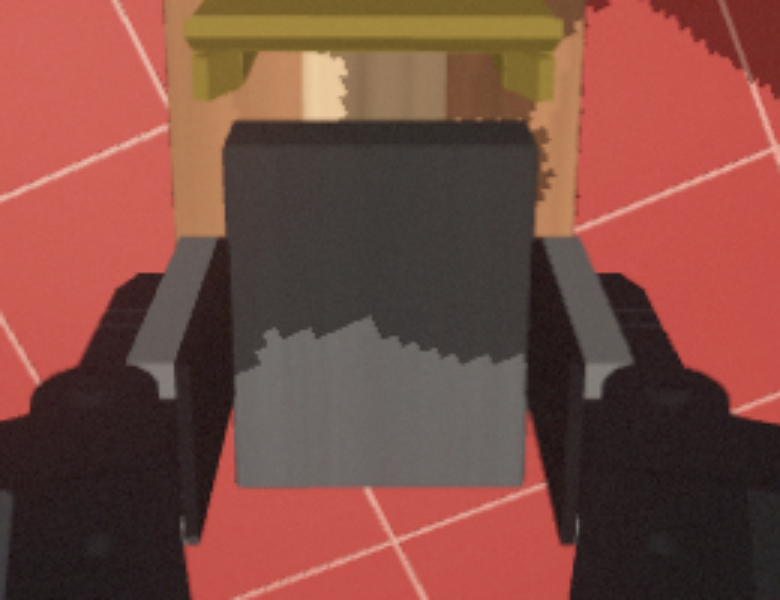

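>>> servo_tool(moves=[{"travel": [-0.003, 0.04, -0.0044], "rotation": [0, 0, 0]}, {"travel": [-0.003, 0.07, -0.0044], "rotation": [0, 0, 0]}, {"travel": [-0.003, 0.1, -0.0044], "rotation": [0, 0, 0]}, {"travel": [-0.003, 0.135, -0.0044], "rotation": [0, 0, 0]}, {"travel": [-0.003, 0.135, -0.0044], "rotation": [0, 0, 0]}, {"travel": [-0.003, 0.135, -0.0044], "rotation": [0, 0, 0]}])

```text
clock: 7.78
ee_pos: [0.5157, 0.1379, 0.0593]
ee_rot: [[-0.406, -0.001, 0.914], [-0.914, -0.001, -0.406], [0.001, -1.0, -0.0]]
force: [0.0, -0.2, -0.2]
opening: 0.459
```

Run:
```python
from h import *
s=rd()
plan((.5163,.1381,.03,-113.9),(.5163,.1381,.0175,-113.9))
```

```text
7.7833 [0.5157 0.1379 0.0593] [[-0.406, -0.001, 0.914], [-0.914, -0.001, -0.406], [0.001, -1.0, -0.0]] [ 0.  -0.2 -0.2] 0.4590707325341994
(0.5163, 0.1381, 0.03, -113.9) dist 0.029 rows~ 1 {"travel": [-0.0017, 0.0975, 0.0016], "rotation": [0.0001, -0.0002, 0.0004]}
(0.5163, 0.1381, 0.0175, -113.9) dist 0.042 rows~ 2 {"travel": [-0.0017, 0.1392, 0.0017], "rotation": [0.0001, -0.0002, 0.0004]}
```

>>> servo_tool(moves=[{"travel": [0, 0.05, 0], "rotation": [0, 0, 0]}, {"travel": [0, 0.1, 0], "rotation": [0, 0, 0]}, {"travel": [0, 0.125, 0], "rotation": [0, 0, 0]}, {"travel": [0, 0.137, 0], "rotation": [0, 0, 0]}, {"travel": [0, 0.137, 0], "rotation": [0, 0, 0]}, {"travel": [0, 0.137, 0], "rotation": [0, 0, 0]}])

```text
clock: 8.28
ee_pos: [0.5159, 0.138, 0.0185]
ee_rot: [[-0.406, -0.0, 0.914], [-0.914, -0.001, -0.406], [0.001, -1.0, -0.0]]
force: [-0.1, 0.4, -0.3]
opening: 0.456
```

>>> servo_tool(moves=[{"travel": [0, 0.005, 0], "rotation": [0, 0, 0]}, {"travel": [0, 0.006, 0], "rotation": [0, 0, 0]}, {"travel": [0, 0.006, 0], "rotation": [0, 0, 0]}])

```text
clock: 8.53
ee_pos: [0.5162, 0.138, 0.0172]
ee_rot: [[-0.406, 0.0, 0.914], [-0.914, -0.001, -0.406], [0.001, -1.0, 0.001]]
force: [0.5, -0.5, -0.5]
opening: 0.458
```

>>> servo_tool(moves=[{"travel": [0, 0, 0], "rotation": [0, 0, 0]}, {"travel": [0, 0, 0], "rotation": [0, 0, 0]}, {"travel": [0, 0, 0], "rotation": [0, 0, 0]}, {"travel": [0, 0, 0], "rotation": [0, 0, 0]}, {"travel": [0, 0, 0], "rotation": [0, 0, 0]}, {"travel": [0, 0, 0], "rotation": [0, 0, 0]}, {"travel": [0, -0.1, 0], "rotation": [0, 0, 0]}, {"travel": [0, -0.2, 0], "rotation": [0, 0, 0]}, {"travel": [0, -0.32, 0], "rotation": [0, 0, 0]}, {"travel": [0, -0.32, 0], "rotation": [0, 0, 0]}, {"travel": [0, -0.32, 0], "rotation": [0, 0, 0]}], jaw=0)

```text
clock: 9.45
ee_pos: [0.5177, 0.1385, 0.1152]
ee_rot: [[-0.406, 0.005, 0.914], [-0.914, 0.0, -0.406], [-0.002, -1.0, 0.004]]
force: [0.1, 0.1, -0.3]
opening: 1.002
```

Run:
```python
from h import *
s=rd(); p,d,c=snap('wrist','w7')
cv2.imwrite('pics/w7c.png',cv2.resize(cv2.cvtColor(p,cv2.COLOR_RGB2BGR)[150:350,190:450],None,fx=3,fy=3))
plan((.428,-.1175,.12,-99.5))
```

```text
9.45 [0.5177 0.1385 0.1152] [[-0.406, 0.005, 0.914], [-0.914, 0.0, -0.406], [-0.002, -1.0, 0.004]] [ 0.1  0.1 -0.3] 1.0024557857260508
(0.428, -0.1175, 0.12, -99.5) dist 0.271 rows~ 7 {"travel": [0.8987, -0.0212, 0.0762], "rotation": [-0.0006, -0.0802, -0.0]}
```

View pics/w7c.png

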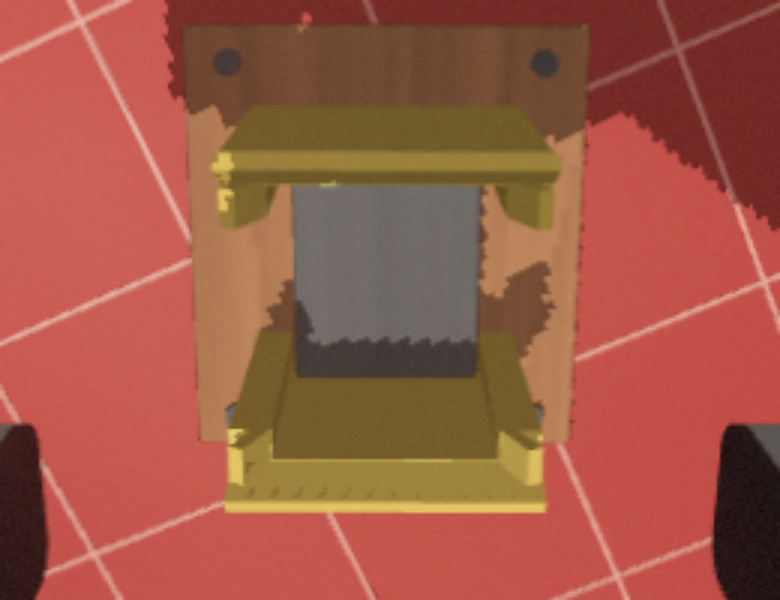

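>>> servo_tool(moves=[{"travel": [0.9, -0.02, 0.087], "rotation": [-0.0006, -0.08, 0]}, {"travel": [0.9, -0.02, 0.087], "rotation": [-0.0006, -0.08, 0]}, {"travel": [0.9, -0.02, 0.087], "rotation": [-0.0006, -0.08, 0]}, {"travel": [0.9, -0.02, 0.087], "rotation": [-0.0006, -0.08, 0]}, {"travel": [0.9, -0.02, 0.087], "rotation": [-0.0006, -0.08, 0]}, {"travel": [0.9, -0.02, 0.087], "rotation": [-0.0006, -0.08, 0]}, {"travel": [0.9, -0.02, 0.087], "rotation": [-0.0006, -0.08, 0]}, {"travel": [0.9, -0.02, 0.087], "rotation": [-0.0006, -0.08, 0]}, {"travel": [0.9, -0.02, 0.087], "rotation": [-0.0006, -0.08, 0]}, {"travel": [0.9, -0.02, 0.087], "rotation": [-0.0006, -0.08, 0]}])

```text
clock: 10.33
ee_pos: [0.4303, -0.1188, 0.1188]
ee_rot: [[-0.167, -0.002, 0.986], [-0.986, 0.001, -0.167], [-0.001, -1.0, -0.002]]
force: [-0.0, -0.5, 0.1]
opening: 1.001
```

Run:
```python
from h import *
s=rd(); p,d,c=snap('wrist','w8')
m=seg(p,(3,120,80),(20,255,255),(240,200,400,330)); print(m.sum(),*rect(m,c,.026)); cv2.imwrite('pics/m8.png',m*255)
print(cv2.boundingRect(m))
```

```text
10.3333 [ 0.4303 -0.1188  0.1188] [[-0.167, -0.002, 0.986], [-0.986, 0.001, -0.167], [-0.001, -1.0, -0.002]] [-0.  -0.5  0.1] 1.0009608472805012
4428 [ 429.8 -117.5   48.    43.8   -9.5] [ 431.1 -117.7]
(279, 200, 69, 72)
```

View pics/w8.png

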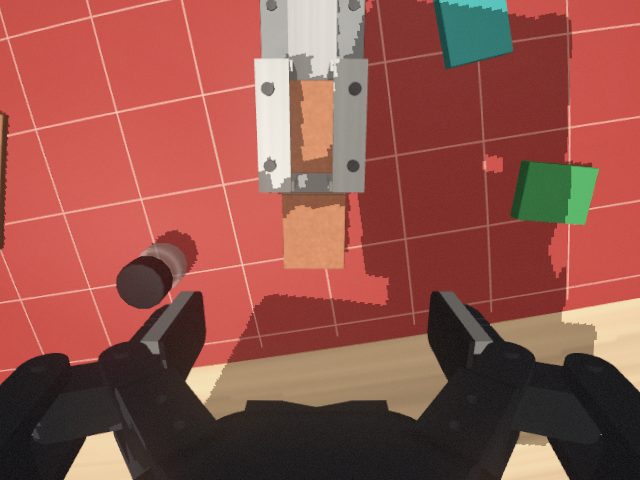

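Run:
```python
from h import *
p,d,c=load('w8'); X=cloud(d,c)
print('stack z',np.median(X[95:150,305:328,2]), 'rail z',np.median(X[120:150,262:280,2]),'block z',np.median(X[215:260,290:340,2]))
e=at_z(c,[(315,268.5)],.026)[0]; ax=np.array([np.cos(np.radians(-9.6)),np.sin(np.radians(-9.6))])
print('centre from near edge',e[:2]+.025*ax)
R=Rpsi(-99.6)
for t,uv in [('w8',(145,285)),('w2',(354,220))]:
    j=at_z(load(t)[2],[uv],.045)[0]; print('jar',j,'tool',(j-np.array([.4315,-.1174,0]))@R)
# tower rails rect at z=.072
m=np.array([(255,59),(368,59),(259,192),(365,192)]); w=at_z(c,m,.072)*1000
print(w.round(1),w.mean(0), 'ang',np.degrees(np.arctan2(*(w[0]+w[1]-w[2]-w[3])[[1,0]])))
```

```text
stack z 0.04642945753815822 rail z 0.07248763884390232 block z 0.026237271148460126
centre from near edge [ 0.43234796 -0.11905455]
jar [ 0.42137527 -0.00910377  0.045     ] tool [-0.10509116 -0.045      -0.02804337]
jar [ 0.42270075 -0.0049688   0.045     ] tool [-0.10938928 -0.045      -0.02742603]
[[ 532.6 -107.7   72. ]
 [ 523.9 -159.7   72. ]
 [ 470.7  -96.9   72. ]
 [ 461.9 -149.9   72. ]] [ 497.27643531 -128.5662938    72.        ] ang -9.461019285894608
```

Run:
```python
from h import *
plan((.432,-.1177,.045,-99.6),(.432,-.1177,.0175,-99.6))
```

```text
(0.432, -0.1177, 0.045, -99.6) dist 0.074 rows~ 2 {"travel": [-0.0029, 0.2465, 0.0045], "rotation": [0.0004, 0.0005, -0.0002]}
(0.432, -0.1177, 0.0175, -99.6) dist 0.101 rows~ 3 {"travel": [-0.0028, 0.3381, 0.0046], "rotation": [0.0004, 0.0005, -0.0002]}
```

>>> servo_tool(moves=[{"travel": [-0.003, 0.246, 0.0045], "rotation": [0, 0, 0]}, {"travel": [-0.003, 0.246, 0.0045], "rotation": [0, 0, 0]}, {"travel": [-0.003, 0.246, 0.0045], "rotation": [0, 0, 0]}, {"travel": [-0.003, 0.3, 0.0045], "rotation": [0, 0, 0]}, {"travel": [-0.003, 0.338, 0.0045], "rotation": [0, 0, 0]}, {"travel": [-0.003, 0.338, 0.0045], "rotation": [0, 0, 0]}, {"travel": [-0.003, 0.338, 0.0045], "rotation": [0, 0, 0]}, {"travel": [-0.003, 0.338, 0.0045], "rotation": [0, 0, 0]}])

```text
clock: 11.05
ee_pos: [0.4327, -0.1173, 0.0186]
ee_rot: [[-0.164, -0.0, 0.986], [-0.986, 0.001, -0.164], [-0.0, -1.0, -0.0]]
force: [-0.5, -0.4, -0.0]
opening: 1.0
```

>>> servo_tool(moves=[{"travel": [0, 0, 0], "rotation": [0, 0, 0]}, {"travel": [0, 0, 0], "rotation": [0, 0, 0]}, {"travel": [0, 0, 0], "rotation": [0, 0, 0]}, {"travel": [0, 0, 0], "rotation": [0, 0, 0]}, {"travel": [0, 0, 0], "rotation": [0, 0, 0]}, {"travel": [0, 0, 0], "rotation": [0, 0, 0]}, {"travel": [0, 0, 0], "rotation": [0, 0, 0]}, {"travel": [0, 0, 0], "rotation": [0, 0, 0]}], jaw=0.7, force=25)

```text
clock: 11.72
ee_pos: [0.433, -0.1174, 0.0193]
ee_rot: [[-0.165, 0.0, 0.986], [-0.986, 0.0, -0.165], [-0.0, -1.0, 0.0]]
force: [-0.5, 1.2, 8.6]
opening: 0.457
```

>>> servo_tool(moves=[{"travel": [0, -0.05, 0], "rotation": [0, 0, 0]}, {"travel": [0, -0.2, 0], "rotation": [0, 0, 0]}, {"travel": [0, -0.34, 0], "rotation": [0, 0, 0]}, {"travel": [0, -0.34, 0], "rotation": [0, 0, 0]}, {"travel": [0, -0.34, 0], "rotation": [0, 0, 0]}, {"travel": [0, -0.34, 0], "rotation": [0, 0, 0]}])

```text
clock: 12.22
ee_pos: [0.4328, -0.1175, 0.1213]
ee_rot: [[-0.165, 0.001, 0.986], [-0.986, 0.0, -0.165], [-0.0, -1.0, 0.001]]
force: [0.6, -0.5, -0.5]
opening: 0.457
```

Run:
```python
from h import *
s=rd(); p,d,c=snap('wrist','w9')
cv2.imwrite('pics/w9c.png',cv2.resize(cv2.cvtColor(p,cv2.COLOR_RGB2BGR)[200:400,190:450],None,fx=3,fy=3))
plan((.5163,.1381,.12,-113.9),(.5163,.1381,.11,-113.9))
```

```text
12.2167 [ 0.4328 -0.1175  0.1213] [[-0.165, 0.001, 0.986], [-0.986, 0.0, -0.165], [-0.0, -1.0, 0.001]] [ 0.6 -0.5 -0.5] 0.4569941345605565
(0.5163, 0.1381, 0.12, -113.9) dist 0.269 rows~ 7 {"travel": [-0.8859, 0.0018, 0.1366], "rotation": [0.0004, 0.0801, -0.0002]}
(0.5163, 0.1381, 0.11, -113.9) dist 0.269 rows~ 7 {"travel": [-0.8859, 0.0351, 0.1366], "rotation": [0.0004, 0.0801, -0.0002]}
```

View pics/w9c.png

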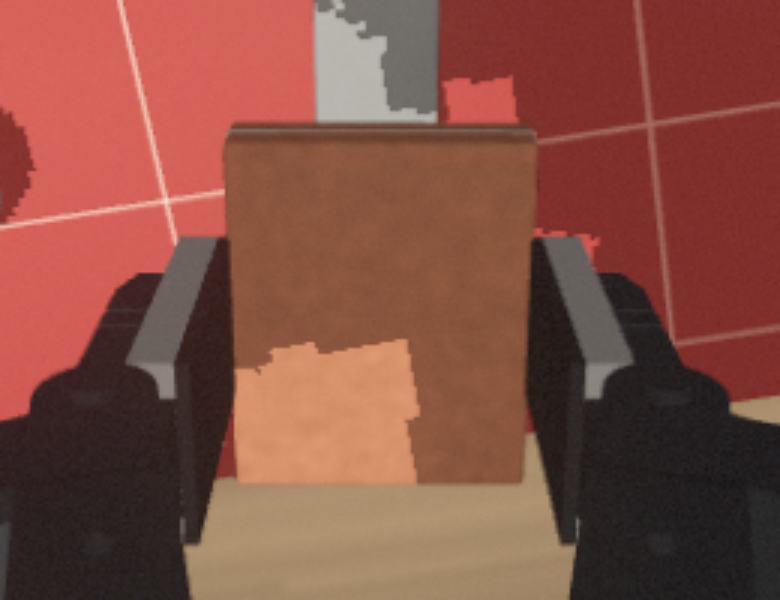

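>>> servo_tool(moves=[{"travel": [-0.886, 0.0, 0.137], "rotation": [0, 0.08, 0]}, {"travel": [-0.886, 0.0, 0.137], "rotation": [0, 0.08, 0]}, {"travel": [-0.886, 0.0, 0.137], "rotation": [0, 0.08, 0]}, {"travel": [-0.886, 0.0, 0.137], "rotation": [0, 0.08, 0]}, {"travel": [-0.886, 0.0, 0.137], "rotation": [0, 0.08, 0]}, {"travel": [-0.886, 0.0, 0.137], "rotation": [0, 0.08, 0]}, {"travel": [-0.886, 0.035, 0.137], "rotation": [0, 0.08, 0]}, {"travel": [-0.886, 0.1, 0.137], "rotation": [0, 0.08, 0]}, {"travel": [-0.886, 0.1, 0.137], "rotation": [0, 0.08, 0]}, {"travel": [-0.886, 0.1, 0.137], "rotation": [0, 0.08, 0]}, {"travel": [-0.886, 0.1, 0.137], "rotation": [0, 0.08, 0]}])

```text
clock: 13.18
ee_pos: [0.5153, 0.1372, 0.0897]
ee_rot: [[-0.405, -0.004, 0.914], [-0.914, -0.0, -0.405], [0.002, -1.0, -0.003]]
force: [0.1, -1.0, -0.2]
opening: 0.457
```

Run:
```python
from h import *
rd()
plan((.5161,.1380,.06,-113.9),(.5161,.1380,.0275,-113.9))
```

```text
13.1833 [0.5153 0.1372 0.0897] [[-0.405, -0.004, 0.914], [-0.914, -0.0, -0.405], [0.002, -1.0, -0.003]] [ 0.1 -1.  -0.2] 0.4566526398055684
(0.5161, 0.138, 0.06, -113.9) dist 0.03 rows~ 1 {"travel": [-0.0037, 0.0991, 0.0016], "rotation": [0.0011, -0.0001, 0.0005]}
(0.5161, 0.138, 0.0275, -113.9) dist 0.062 rows~ 2 {"travel": [-0.0039, 0.2074, 0.0019], "rotation": [0.0011, -0.0001, 0.0005]}
```

>>> servo_tool(moves=[{"travel": [-0.0037, 0.0, 0.0016], "rotation": [0.001, 0, 0.0005]}, {"travel": [-0.0037, 0.04, 0.0016], "rotation": [0.001, 0, 0.0005]}, {"travel": [-0.0037, 0.08, 0.0016], "rotation": [0.001, 0, 0.0005]}, {"travel": [-0.0038, 0.12, 0.0018], "rotation": [0.001, 0, 0.0005]}, {"travel": [-0.0038, 0.16, 0.0018], "rotation": [0.001, 0, 0.0005]}, {"travel": [-0.0038, 0.19, 0.0018], "rotation": [0.001, 0, 0.0005]}, {"travel": [-0.0038, 0.207, 0.0018], "rotation": [0.001, 0, 0.0005]}, {"travel": [-0.0038, 0.209, 0.0018], "rotation": [0.001, 0, 0.0005]}, {"travel": [-0.0038, 0.209, 0.0018], "rotation": [0.001, 0, 0.0005]}, {"travel": [-0.0038, 0.209, 0.0018], "rotation": [0.001, 0, 0.0005]}])

```text
clock: 14.02
ee_pos: [0.5161, 0.138, 0.027]
ee_rot: [[-0.406, -0.0, 0.914], [-0.914, 0.0, -0.406], [-0.0, -1.0, -0.0]]
force: [-0.5, 0.4, -1.0]
opening: 0.456
```

>>> servo_tool(moves=[{"travel": [0, 0, 0], "rotation": [0, 0, 0]}, {"travel": [0, 0, 0], "rotation": [0, 0, 0]}, {"travel": [0, 0, 0], "rotation": [0, 0, 0]}, {"travel": [0, 0, 0], "rotation": [0, 0, 0]}, {"travel": [0, 0, 0], "rotation": [0, 0, 0]}, {"travel": [0, 0, 0], "rotation": [0, 0, 0]}, {"travel": [0, -0.1, 0], "rotation": [0, 0, 0]}, {"travel": [0, -0.2, 0], "rotation": [0, 0, 0]}, {"travel": [0, -0.4, 0], "rotation": [0, 0, 0]}, {"travel": [0, -0.4, 0], "rotation": [0, 0, 0]}, {"travel": [0, -0.4, 0], "rotation": [0, 0, 0]}], jaw=0)

```text
clock: 14.93
ee_pos: [0.519, 0.1388, 0.1517]
ee_rot: [[-0.406, 0.008, 0.914], [-0.914, 0.002, -0.406], [-0.005, -1.0, 0.006]]
force: [2.0, 0.3, 1.1]
opening: 1.0
```

Run:
```python
from h import *
s=rd(); p,d,c=snap('wrist','w10')
cv2.imwrite('pics/w10c.png',cv2.resize(cv2.cvtColor(p,cv2.COLOR_RGB2BGR)[150:350,190:450],None,fx=3,fy=3))
plan((.600,-.144,.155,-99.6))
```

```text
14.9333 [0.519  0.1388 0.1517] [[-0.406, 0.008, 0.914], [-0.914, 0.002, -0.406], [-0.005, -1.0, 0.006]] [2.  0.3 1.1] 0.9996862556354901
(0.6, -0.144, 0.155, -99.6) dist 0.294 rows~ 8 {"travel": [0.7494, -0.0186, 0.6323], "rotation": [-0.0013, -0.0796, -0.0009]}
```

View pics/w10c.png

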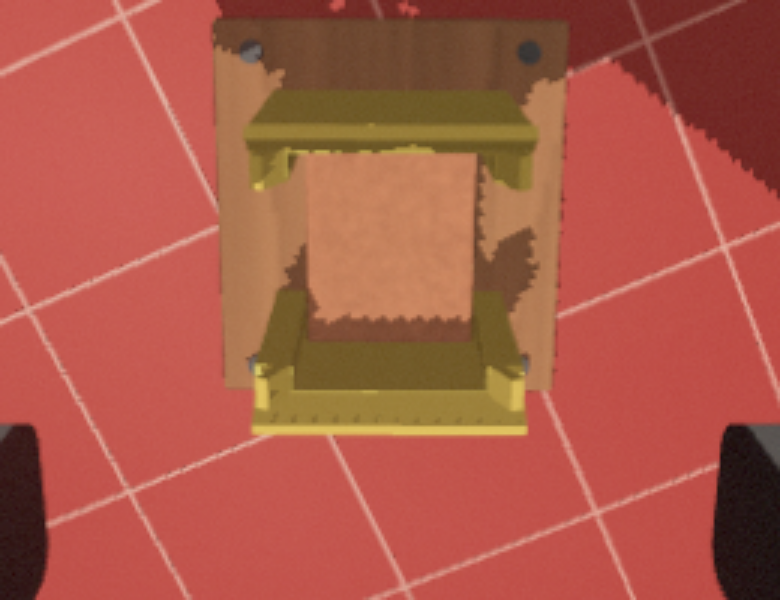

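Course4 lies square on the footing (crop rows 150–340). Now to the slide grip.

>>> servo_tool(moves=[{"travel": [0.75, -0.018, 0.632], "rotation": [-0.0013, -0.08, -0.001]}, {"travel": [0.75, -0.018, 0.632], "rotation": [-0.0013, -0.08, -0.001]}, {"travel": [0.75, -0.018, 0.632], "rotation": [-0.0013, -0.08, -0.001]}, {"travel": [0.75, -0.018, 0.632], "rotation": [-0.0013, -0.08, -0.001]}, {"travel": [0.75, -0.018, 0.632], "rotation": [-0.0013, -0.08, -0.001]}, {"travel": [0.75, -0.018, 0.632], "rotation": [-0.0013, -0.08, -0.001]}, {"travel": [0.75, -0.018, 0.632], "rotation": [-0.0013, -0.08, -0.001]}, {"travel": [0.75, -0.018, 0.632], "rotation": [-0.0013, -0.08, -0.001]}, {"travel": [0.75, -0.018, 0.632], "rotation": [-0.0013, -0.08, -0.001]}, {"travel": [0.75, -0.018, 0.632], "rotation": [-0.0013, -0.08, -0.001]}, {"travel": [0.75, -0.018, 0.632], "rotation": [-0.0013, -0.08, -0.001]}, {"travel": [0.75, -0.018, 0.632], "rotation": [-0.0013, -0.08, -0.001]}])

```text
clock: 15.98
ee_pos: [0.5991, -0.1425, 0.1542]
ee_rot: [[-0.164, -0.001, 0.986], [-0.986, 0.0, -0.164], [0.0, -1.0, -0.001]]
force: [-0.3, -0.4, 0.2]
opening: 1.0
```

Run:
```python
from h import *
s=rd(); p,d,c=snap('wrist','w11')
m=seg(p,(0,215,90),(179,255,255),(230,150,430,360)); print(m.sum(),cv2.boundingRect(m),*rect(m,c,.076))
```

```text
15.9833 [ 0.5991 -0.1425  0.1542] [[-0.164, -0.001, 0.986], [-0.986, 0.0, -0.164], [0.0, -1.0, -0.001]] [-0.3 -0.4  0.2] 1.0002134025609861Traceback (most recent call last):
  File "<stdin>", line 3, in <module>
  File "h.py", line 34, in rect
    cs,_=cv2.findContours(m,cv2.RETR_EXTERNAL,cv2.CHAIN_APPROX_NONE); k=max(cs,key=cv2.contourArea).reshape(-1,2)
                                                                        ~~~^^^^^^^^^^^^^^^^^^^^^^^^
ValueError: max() iterable argument is empty
```

View pics/w11.png

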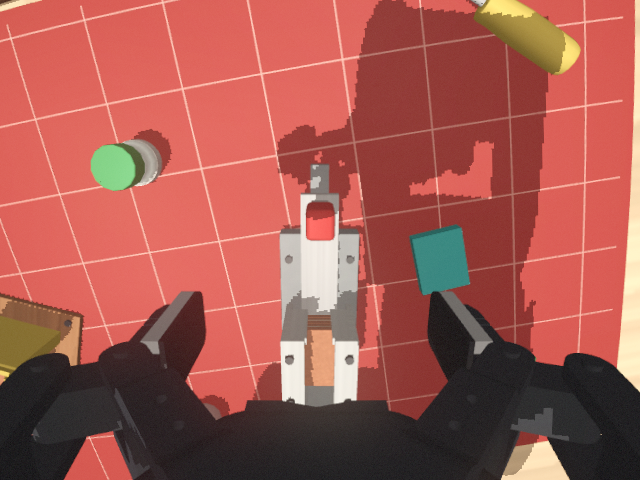

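Run:
```python
from h import *
im=cv2.imread('pics/w11.png'); cv2.imwrite('pics/w11c.png',cv2.resize(im[155:255,270:370],None,fx=6,fy=6,interpolation=cv2.INTER_CUBIC))
p,d,c=load('w11'); X=cloud(d,c); print(np.median(X[215:238,310:330,2]))
```

```text
0.07630419011254212
```

View pics/w11c.png

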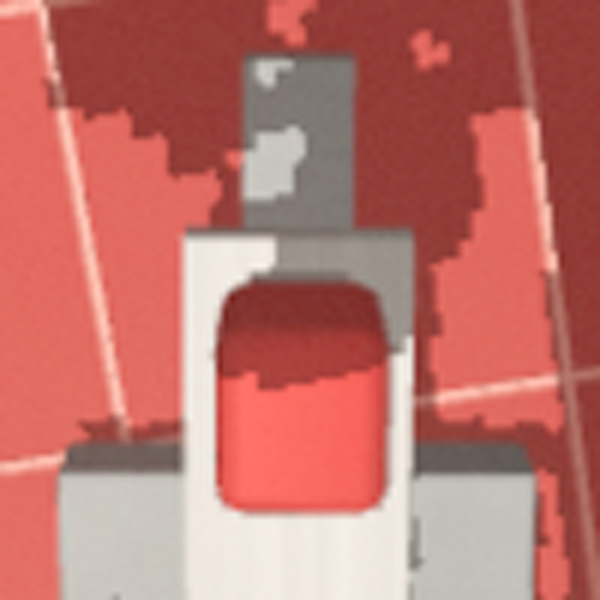

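Run:
```python
from h import *
p,d,c=load('w11'); w=at_z(c,[(320.3,224.7),(306.2,225),(334.5,225),(320.3,209.2),(320.3,240.3)],.076)*1000
print(w.round(1),np.linalg.norm(w[1]-w[2]),np.linalg.norm(w[3]-w[4]))
R=Rpsi(-99.6); g=w[0]-R@np.array([.9,0,.6]); print(g)
g=g/1000; plan((g[0],g[1],.10,-99.6),(g[0],g[1],.047,-99.6))
```

```text
[[ 609.4 -147.5   76. ]
 [ 610.6 -139.1   76. ]
 [ 607.8 -155.9   76. ]
 [ 618.8 -149.    76. ]
 [ 599.7 -145.9   76. ]] 17.078091865772212 19.391458139000985
[ 608.96008777 -146.50698694   76.        ]
(np.float64(0.6089600877686265), np.float64(-0.14650698694340653), 0.1, -99.6) dist 0.055 rows~ 2 {"travel": [0.0076, 0.1815, 0.034], "rotation": [0.0003, 0.0009, 0.0001]}
(np.float64(0.6089600877686265), np.float64(-0.14650698694340653), 0.047, -99.6) dist 0.108 rows~ 3 {"travel": [0.0076, 0.3581, 0.0341], "rotation": [0.0003, 0.0009, 0.0001]}
```

>>> servo_tool(moves=[{"travel": [0.0076, 0.18, 0.034], "rotation": [0, 0.001, 0]}, {"travel": [0.0076, 0.18, 0.034], "rotation": [0, 0.001, 0]}, {"travel": [0.0076, 0.18, 0.034], "rotation": [0, 0.001, 0]}, {"travel": [0.0076, 0.25, 0.034], "rotation": [0, 0.001, 0]}, {"travel": [0.0076, 0.32, 0.034], "rotation": [0, 0.001, 0]}, {"travel": [0.0076, 0.348, 0.034], "rotation": [0, 0.001, 0]}, {"travel": [0.0076, 0.348, 0.034], "rotation": [0, 0.001, 0]}, {"travel": [0.0076, 0.348, 0.034], "rotation": [0, 0.001, 0]}])

```text
clock: 16.7
ee_pos: [0.609, -0.1462, 0.0508]
ee_rot: [[-0.167, -0.001, 0.986], [-0.986, 0.0, -0.167], [0.0, -1.0, -0.001]]
force: [0.7, -1.1, 0.3]
opening: 1.0
```

>>> servo_tool(moves=[{"travel": [0, 0, 0], "rotation": [0, 0, 0]}, {"travel": [0, 0, 0], "rotation": [0, 0, 0]}, {"travel": [0, 0, 0], "rotation": [0, 0, 0]}, {"travel": [0, 0, 0], "rotation": [0, 0, 0]}, {"travel": [0, 0, 0], "rotation": [0, 0, 0]}, {"travel": [0, 0, 0], "rotation": [0, 0, 0]}, {"travel": [0, 0, 0], "rotation": [0, 0, 0]}, {"travel": [0, 0, 0], "rotation": [0, 0, 0]}, {"travel": [0, 0, 0], "rotation": [0, 0, 0]}, {"travel": [0, 0, 0], "rotation": [0, 0, 0]}], jaw=1, force=35)

```text
clock: 17.53
ee_pos: [0.6092, -0.1464, 0.0512]
ee_rot: [[-0.167, -0.001, 0.986], [-0.986, -0.0, -0.167], [0.0, -1.0, -0.001]]
force: [-0.9, -1.6, 5.8]
opening: 0.203
```

>>> servo_tool(moves=[{"travel": [0, 0, -0.013], "rotation": [0, 0, 0]}, {"travel": [0, 0, -0.026], "rotation": [0, 0, 0]}, {"travel": [0, 0, -0.04], "rotation": [0, 0, 0]}, {"travel": [0, 0, -0.053], "rotation": [0, 0, 0]}, {"travel": [0, 0, -0.067], "rotation": [0, 0, 0]}, {"travel": [0, 0, -0.08], "rotation": [0, 0, 0]}, {"travel": [0, 0, -0.093], "rotation": [0, 0, 0]}, {"travel": [0, 0, -0.107], "rotation": [0, 0, 0]}, {"travel": [0, 0, -0.12], "rotation": [0, 0, 0]}, {"travel": [0, 0, -0.133], "rotation": [0, 0, 0]}, {"travel": [0, 0, -0.147], "rotation": [0, 0, 0]}, {"travel": [0, 0, -0.16], "rotation": [0, 0, 0]}, {"travel": [0, 0, -0.173], "rotation": [0, 0, 0]}, {"travel": [0, 0, -0.187], "rotation": [0, 0, 0]}, {"travel": [0, 0, -0.2], "rotation": [0, 0, 0]}, {"travel": [0, 0, -0.207], "rotation": [0, 0, 0]}, {"travel": [0, 0, -0.212], "rotation": [0, 0, 0]}, {"travel": [0, 0, -0.212], "rotation": [0, 0, 0]}, {"travel": [0, 0, -0.212], "rotation": [0, 0, 0]}])

```text
clock: 19.12
ee_pos: [0.5499, -0.1364, 0.0515]
ee_rot: [[-0.167, 0.006, 0.986], [-0.986, -0.002, -0.167], [0.001, -1.0, 0.006]]
force: [15.9, -2.6, -11.4]
opening: 0.201
```

>>> servo_tool(moves=[{"travel": [0, 0, -0.01], "rotation": [0, 0, 0]}, {"travel": [0, 0, -0.015], "rotation": [0, 0, 0]}, {"travel": [0, 0, -0.02], "rotation": [0, 0, 0]}, {"travel": [0, 0, -0.02], "rotation": [0, 0, 0]}])

```text
clock: 19.45
ee_pos: [0.5497, -0.1364, 0.0518]
ee_rot: [[-0.167, 0.018, 0.986], [-0.986, -0.004, -0.167], [0.001, -1.0, 0.018]]
force: [24.4, -3.1, -19.8]
opening: 0.204
```

Run:
```python
from h import *
s=rd()
for n in ('scene','top'):
    p,d,c=snap(n,n+'1')
im=cv2.imread('pics/top1.png'); a=cv2.resize(im[150:280,330:430],None,fx=4,fy=4,interpolation=cv2.INTER_CUBIC)
im=cv2.imread('pics/scene1.png'); b=cv2.resize(im[240:370,220:320],None,fx=4,fy=4,interpolation=cv2.INTER_CUBIC)
cv2.imwrite('pics/f1.png',np.hstack([a,b]))
```

```text
19.45 [ 0.5497 -0.1364  0.0518] [[-0.167, 0.018, 0.986], [-0.986, -0.004, -0.167], [0.001, -1.0, 0.018]] [ 24.4  -3.1 -19.8] 0.20439981280577058
```

View pics/f1.png

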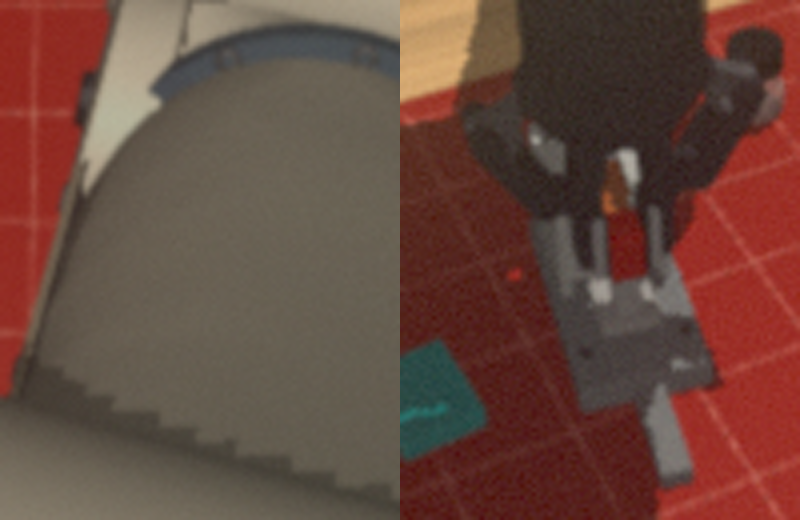

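Run:
```python
from h import *
plan((.6115,-.1468,.0512,-99.6))
```

```text
(0.6115, -0.1468, 0.0512, -99.6) dist 0.063 rows~ 2 {"travel": [-0.0003, 0.0057, 0.2087], "rotation": [-0.0057, -0.0001, 0.0003]}
```

>>> servo_tool(moves=[{"travel": [0, 0.002, 0.01], "rotation": [-0.0057, 0, 0]}, {"travel": [0, 0.002, 0.025], "rotation": [-0.0057, 0, 0]}, {"travel": [0, 0.002, 0.04], "rotation": [-0.0057, 0, 0]}, {"travel": [0, 0.002, 0.055], "rotation": [-0.0057, 0, 0]}, {"travel": [0, 0.002, 0.07], "rotation": [-0.0057, 0, 0]}, {"travel": [0, 0.003, 0.085], "rotation": [-0.0057, 0, 0]}, {"travel": [0, 0.003, 0.1], "rotation": [-0.0057, 0, 0]}, {"travel": [0, 0.003, 0.115], "rotation": [-0.0057, 0, 0]}, {"travel": [0, 0.004, 0.13], "rotation": [-0.0057, 0, 0]}, {"travel": [0, 0.004, 0.145], "rotation": [-0.0057, 0, 0]}, {"travel": [0, 0.005, 0.16], "rotation": [-0.0057, 0, 0]}, {"travel": [0, 0.005, 0.175], "rotation": [-0.0057, 0, 0]}, {"travel": [0, 0.005, 0.19], "rotation": [-0.0057, 0, 0]}, {"travel": [0, 0.005, 0.2], "rotation": [-0.0057, 0, 0]}, {"travel": [0, 0.005, 0.209], "rotation": [-0.0057, 0, 0]}, {"travel": [0, 0.005, 0.213], "rotation": [-0.0057, 0, 0]}, {"travel": [0, 0.005, 0.213], "rotation": [-0.0057, 0, 0]}])

```text
clock: 20.97
ee_pos: [0.611, -0.1468, 0.0512]
ee_rot: [[-0.167, -0.004, 0.986], [-0.986, -0.0, -0.167], [0.001, -1.0, -0.004]]
force: [-8.4, 0.9, 8.6]
opening: 0.199
```

>>> servo_tool(moves=[{"travel": [0, 0, 0], "rotation": [0, 0, 0]}, {"travel": [0, 0, 0], "rotation": [0, 0, 0]}, {"travel": [0, 0, 0], "rotation": [0, 0, 0]}, {"travel": [0, 0, 0], "rotation": [0, 0, 0]}, {"travel": [0, 0, 0], "rotation": [0, 0, 0]}, {"travel": [0, -0.1, 0], "rotation": [0, 0, 0]}, {"travel": [0, -0.24, 0], "rotation": [0.001, 0, 0]}, {"travel": [0, -0.24, 0], "rotation": [0.001, 0, 0]}, {"travel": [0, -0.24, -0.2], "rotation": [0.001, 0, 0]}, {"travel": [0, -0.24, -0.4], "rotation": [0.001, 0, 0]}, {"travel": [0, -0.24, -0.585], "rotation": [0.001, 0, 0]}, {"travel": [0, -0.24, -0.585], "rotation": [0.001, 0, 0]}, {"travel": [0, -0.24, -0.585], "rotation": [0.001, 0, 0]}, {"travel": [0, -0.24, -0.585], "rotation": [0.001, 0, 0]}], jaw=0)

```text
clock: 22.13
ee_pos: [0.4353, -0.1168, 0.1239]
ee_rot: [[-0.167, -0.003, 0.986], [-0.986, -0.0, -0.167], [0.001, -1.0, -0.002]]
force: [-0.0, -0.8, 0.2]
opening: 1.007
```

```bash
cat >> h.py <<'E'
def tongue(tag):
    s=rd(); p,d,c=snap('wrist',tag); X=cloud(d,c)
    print('stack z',np.median(X[95:150,305:328,2]).round(4))
    # near edge & sides of block on tongue at z=.026
    hsv=cv2.cvtColor(p,cv2.COLOR_RGB2HSV); m=cv2.inRange(hsv,np.array([5,100,70]),np.array([20,255,255]))
    m[:195]=0; m[330:]=0; m[:,:240]=0; m[:,400:]=0
    n,l,st,_=cv2.connectedComponentsWithStats(m); i=1+st[1:,4].argmax(); print(st[i])
    x,y,w,h,_=st[i]; k=(l==i)
    ve=np.median([np.nonzero(k[:,u])[0].max() for u in range(x+8,x+w-8)])+.5
    rows=range(int(ve)-40,int(ve)-5); ul=np.median([np.nonzero(k[v])[0].min() for v in rows])-.5; ur=np.median([np.nonzero(k[v])[0].max() for v in rows])+.5
    e=at_z(c,[((ul+ur)/2,ve)],.026)[0]; a=np.radians(-9.6)
    R=np.array(s['ee_rot']); ce=e+.025*np.array([np.cos(a),np.sin(a),0])-R@np.array([.0009,0,.0006]); print('u',ul,ur,'v',ve,'centre',ce.round(4))
    cv2.imwrite(f'pics/{tag}c.png',cv2.resize(cv2.cvtColor(p,cv2.COLOR_RGB2BGR)[40:300,180:450],None,fx=2.2,fy=2.2))
    plan((ce[0],ce[1],.045,-99.6),(ce[0],ce[1],.0175,-99.6))
E
python3 - <<'E'
from h import *
tongue('w12')
E
```

```text
22.1333 [ 0.4353 -0.1168  0.1239] [[-0.167, -0.003, 0.986], [-0.986, -0.0, -0.167], [0.001, -1.0, -0.002]] [-0.  -0.8  0.2] 1.0066204344020064
stack z 0.0365
[ 286  195   62   69 4022]
u 285.5 346.5 v 262.5 centre [ 0.439  -0.1173  0.026 ]
(np.float64(0.4389958226301166), np.float64(-0.11726829073684347), 0.045, -99.6) dist 0.079 rows~ 2 {"travel": [-0.0015, 0.2647, 0.0025], "rotation": [-0.0002, -0.0002, 0.0003]}
(np.float64(0.4389958226301166), np.float64(-0.11726829073684347), 0.0175, -99.6) dist 0.107 rows~ 3 {"travel": [-0.0016, 0.3564, 0.0024], "rotation": [-0.0002, -0.0002, 0.0003]}
```

View pics/w12c.png

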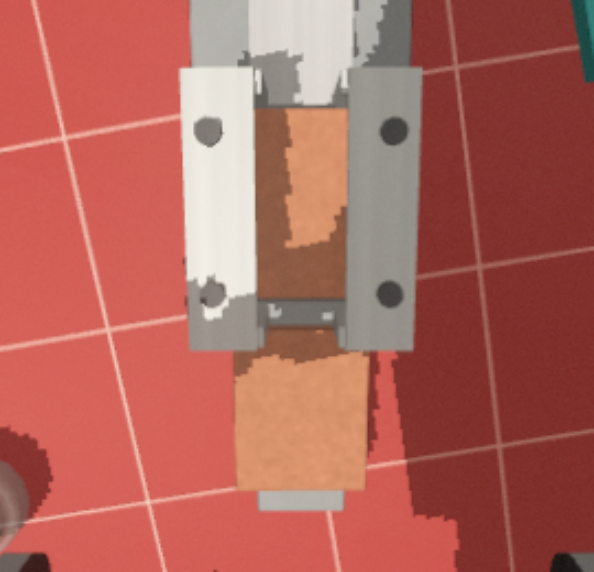

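>>> servo_tool(moves=[{"travel": [-0.0015, 0.264, 0.0025], "rotation": [0, 0, 0]}, {"travel": [-0.0015, 0.264, 0.0025], "rotation": [0, 0, 0]}, {"travel": [-0.0015, 0.264, 0.0025], "rotation": [0, 0, 0]}, {"travel": [-0.0015, 0.32, 0.0025], "rotation": [0, 0, 0]}, {"travel": [-0.0015, 0.356, 0.0025], "rotation": [0, 0, 0]}, {"travel": [-0.0015, 0.356, 0.0025], "rotation": [0, 0, 0]}, {"travel": [-0.0015, 0.356, 0.0025], "rotation": [0, 0, 0]}, {"travel": [-0.0015, 0.356, 0.0025], "rotation": [0, 0, 0]}])

```text
clock: 22.85
ee_pos: [0.4405, -0.1176, 0.0188]
ee_rot: [[-0.167, 0.002, 0.986], [-0.986, -0.001, -0.167], [0.001, -1.0, 0.002]]
force: [0.4, 1.0, 0.2]
opening: 1.002
```

>>> servo_tool(moves=[{"travel": [0, 0, 0], "rotation": [0, 0, 0]}, {"travel": [0, 0, 0], "rotation": [0, 0, 0]}, {"travel": [0, 0, 0], "rotation": [0, 0, 0]}, {"travel": [0, 0, 0], "rotation": [0, 0, 0]}, {"travel": [0, 0, 0], "rotation": [0, 0, 0]}, {"travel": [0, 0, 0], "rotation": [0, 0, 0]}, {"travel": [0, 0, 0], "rotation": [0, 0, 0]}, {"travel": [0, 0, 0], "rotation": [0, 0, 0]}], jaw=0.7, force=25)

```text
clock: 23.52
ee_pos: [0.4409, -0.1177, 0.0195]
ee_rot: [[-0.167, 0.003, 0.986], [-0.986, -0.002, -0.167], [0.001, -1.0, 0.003]]
force: [-0.8, 1.5, 8.6]
opening: 0.457
```

>>> servo_tool(moves=[{"travel": [0, -0.05, 0], "rotation": [0, 0, 0]}, {"travel": [0, -0.2, 0], "rotation": [0, 0, 0]}, {"travel": [0, -0.34, 0], "rotation": [0, 0, 0]}, {"travel": [0, -0.34, 0], "rotation": [0, 0, 0]}, {"travel": [0, -0.34, 0], "rotation": [0, 0, 0]}, {"travel": [0, -0.34, 0], "rotation": [0, 0, 0]}])

```text
clock: 24.02
ee_pos: [0.4404, -0.1175, 0.1215]
ee_rot: [[-0.167, 0.004, 0.986], [-0.986, -0.002, -0.167], [0.001, -1.0, 0.004]]
force: [-0.6, 0.7, -0.9]
opening: 0.457
```

Run:
```python
from h import *
s=rd(); p,d,c=snap('wrist','w13')
cv2.imwrite('pics/w13c.png',cv2.resize(cv2.cvtColor(p,cv2.COLOR_RGB2BGR)[200:400,190:450],None,fx=3,fy=3))
plan((.5161,.1380,.12,-113.9),(.5161,.1380,.095,-113.9))
```

```text
24.0167 [ 0.4404 -0.1175  0.1215] [[-0.167, 0.004, 0.986], [-0.986, -0.002, -0.167], [0.001, -1.0, 0.004]] [-0.6  0.7 -0.9] 0.4567525483374115
(0.5161, 0.138, 0.12, -113.9) dist 0.267 rows~ 7 {"travel": [-0.8817, 0.0016, 0.1087], "rotation": [-0.0006, 0.0793, 0.0002]}
(0.5161, 0.138, 0.095, -113.9) dist 0.268 rows~ 7 {"travel": [-0.8818, 0.0849, 0.1086], "rotation": [-0.0006, 0.0793, 0.0002]}
```

View pics/w13c.png

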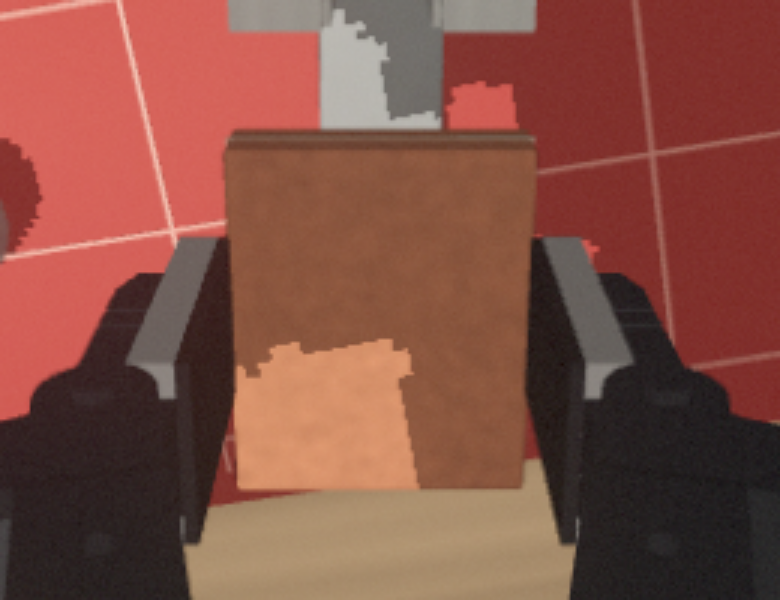

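>>> servo_tool(moves=[{"travel": [-0.881, 0.0, 0.11], "rotation": [-0.0006, 0.0793, 0]}, {"travel": [-0.881, 0.0, 0.11], "rotation": [-0.0006, 0.0793, 0]}, {"travel": [-0.881, 0.0, 0.11], "rotation": [-0.0006, 0.0793, 0]}, {"travel": [-0.881, 0.0, 0.11], "rotation": [-0.0006, 0.0793, 0]}, {"travel": [-0.881, 0.0, 0.11], "rotation": [-0.0006, 0.0793, 0]}, {"travel": [-0.881, 0.0, 0.11], "rotation": [-0.0006, 0.0793, 0]}, {"travel": [-0.881, 0.0, 0.11], "rotation": [-0.0006, 0.0793, 0]}, {"travel": [-0.881, 0.085, 0.11], "rotation": [-0.0006, 0.0793, 0]}, {"travel": [-0.881, 0.085, 0.11], "rotation": [-0.0006, 0.0793, 0]}, {"travel": [-0.881, 0.085, 0.11], "rotation": [-0.0006, 0.0793, 0]}, {"travel": [-0.881, 0.085, 0.11], "rotation": [-0.0006, 0.0793, 0]}])

```text
clock: 24.98
ee_pos: [0.5154, 0.1369, 0.0941]
ee_rot: [[-0.406, -0.003, 0.914], [-0.914, -0.002, -0.406], [0.003, -1.0, -0.002]]
force: [-0.0, 1.2, -0.4]
opening: 0.453
```

Run:
```python
from h import *
rd()
plan((.5165,.1378,.06,-113.9),(.5165,.1378,.0375,-113.9))
```

```text
24.9833 [0.5154 0.1369 0.0941] [[-0.406, -0.003, 0.914], [-0.914, -0.002, -0.406], [0.003, -1.0, -0.002]] [-0.   1.2 -0.4] 0.4534377682842416
(0.5165, 0.1378, 0.06, -113.9) dist 0.034 rows~ 1 {"travel": [-0.0046, 0.1136, 0.0024], "rotation": [0.0007, -0.0002, 0.0008]}
(0.5165, 0.1378, 0.0375, -113.9) dist 0.057 rows~ 2 {"travel": [-0.0048, 0.1886, 0.0026], "rotation": [0.0007, -0.0002, 0.0008]}
```

>>> servo_tool(moves=[{"travel": [-0.0046, 0.0, 0.0024], "rotation": [0.0007, 0, 0.0008]}, {"travel": [-0.0046, 0.04, 0.0024], "rotation": [0.0007, 0, 0.0008]}, {"travel": [-0.0046, 0.08, 0.0024], "rotation": [0.0007, 0, 0.0008]}, {"travel": [-0.0047, 0.12, 0.0025], "rotation": [0.0007, 0, 0.0008]}, {"travel": [-0.0048, 0.155, 0.0026], "rotation": [0.0007, 0, 0.0008]}, {"travel": [-0.0048, 0.18, 0.0026], "rotation": [0.0007, 0, 0.0008]}, {"travel": [-0.0048, 0.189, 0.0026], "rotation": [0.0007, 0, 0.0008]}, {"travel": [-0.0048, 0.189, 0.0026], "rotation": [0.0007, 0, 0.0008]}, {"travel": [-0.0048, 0.189, 0.0026], "rotation": [0.0007, 0, 0.0008]}])

```text
clock: 25.73
ee_pos: [0.5165, 0.1375, 0.0376]
ee_rot: [[-0.406, -0.0, 0.914], [-0.914, -0.0, -0.406], [0.0, -1.0, -0.0]]
force: [-1.3, -1.2, 2.7]
opening: 0.458
```

>>> servo_tool(moves=[{"travel": [0, 0, 0], "rotation": [0, 0, 0]}, {"travel": [0, 0, 0], "rotation": [0, 0, 0]}, {"travel": [0, 0, 0], "rotation": [0, 0, 0]}, {"travel": [0, 0, 0], "rotation": [0, 0, 0]}, {"travel": [0, 0, 0], "rotation": [0, 0, 0]}, {"travel": [0, 0, 0], "rotation": [0, 0, 0]}, {"travel": [0, -0.1, 0], "rotation": [0, 0, 0]}, {"travel": [0, -0.2, 0], "rotation": [0, 0, 0]}, {"travel": [0, -0.36, 0], "rotation": [0, 0, 0]}, {"travel": [0, -0.36, 0], "rotation": [0, 0, 0]}, {"travel": [0, -0.36, 0], "rotation": [0, 0, 0]}], jaw=0)

```text
clock: 26.65
ee_pos: [0.5187, 0.1382, 0.1487]
ee_rot: [[-0.406, 0.006, 0.914], [-0.914, 0.001, -0.406], [-0.003, -1.0, 0.005]]
force: [0.2, -0.0, -0.5]
opening: 1.002
```

Run:
```python
from h import *
s=rd(); p,d,c=snap('wrist','w14')
cv2.imwrite('pics/w14c.png',cv2.resize(cv2.cvtColor(p,cv2.COLOR_RGB2BGR)[150:350,190:450],None,fx=3,fy=3))
plan((.6095,-.1465,.14,-99.6),(.6095,-.1465,.12,-99.6))
```

```text
26.65 [0.5187 0.1382 0.1487] [[-0.406, 0.006, 0.914], [-0.914, 0.001, -0.406], [-0.003, -1.0, 0.005]] [ 0.2 -0.  -0.5] 1.0016853862768658
(0.6095, -0.1465, 0.14, -99.6) dist 0.299 rows~ 8 {"travel": [0.7416, 0.0225, 0.6654], "rotation": [-0.0007, -0.0797, -0.0004]}
(0.6095, -0.1465, 0.12, -99.6) dist 0.3 rows~ 8 {"travel": [0.7417, 0.0892, 0.6652], "rotation": [-0.0007, -0.0797, -0.0004]}
```

View pics/w14c.png

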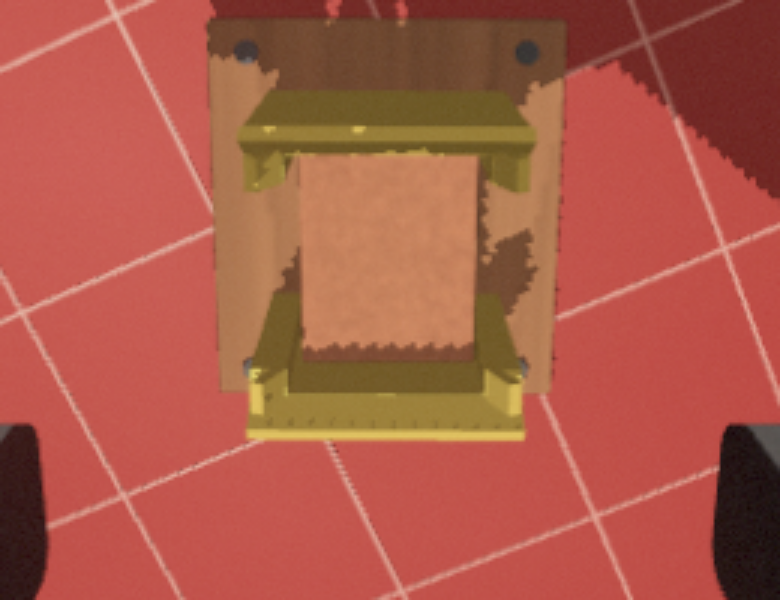

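>>> servo_tool(moves=[{"travel": [0.742, 0.0, 0.665], "rotation": [-0.0007, -0.08, 0]}, {"travel": [0.742, 0.0, 0.665], "rotation": [-0.0007, -0.08, 0]}, {"travel": [0.742, 0.0, 0.665], "rotation": [-0.0007, -0.08, 0]}, {"travel": [0.742, 0.0, 0.665], "rotation": [-0.0007, -0.08, 0]}, {"travel": [0.742, 0.0, 0.665], "rotation": [-0.0007, -0.08, 0]}, {"travel": [0.742, 0.0, 0.665], "rotation": [-0.0007, -0.08, 0]}, {"travel": [0.742, 0.0, 0.665], "rotation": [-0.0007, -0.08, 0]}, {"travel": [0.742, 0.0, 0.665], "rotation": [-0.0007, -0.08, 0]}, {"travel": [0.742, 0.022, 0.665], "rotation": [-0.0007, -0.08, 0]}, {"travel": [0.742, 0.089, 0.665], "rotation": [-0.0007, -0.08, 0]}, {"travel": [0.742, 0.089, 0.665], "rotation": [-0.0007, -0.08, 0]}, {"travel": [0.742, 0.089, 0.665], "rotation": [-0.0007, -0.08, 0]}, {"travel": [0.742, 0.089, 0.665], "rotation": [-0.0007, -0.08, 0]}])

```text
clock: 27.78
ee_pos: [0.6088, -0.1454, 0.1196]
ee_rot: [[-0.165, -0.001, 0.986], [-0.986, 0.002, -0.165], [-0.001, -1.0, -0.001]]
force: [-0.3, 0.4, 0.7]
opening: 0.998
```

Run:
```python
from h import *
rd(); plan((.6095,-.1465,.05,-99.6))
```

```text
27.7833 [ 0.6088 -0.1454  0.1196] [[-0.165, -0.001, 0.986], [-0.986, 0.002, -0.165], [-0.001, -1.0, -0.001]] [-0.3  0.4  0.7] 0.9980835596908266
(0.6095, -0.1465, 0.05, -99.6) dist 0.07 rows~ 2 {"travel": [0.0036, 0.232, 0.0032], "rotation": [0.0004, 0.0007, -0.0004]}
```

>>> servo_tool(moves=[{"travel": [0.0036, 0.08, 0.0032], "rotation": [0, 0.0007, 0]}, {"travel": [0.0036, 0.16, 0.0032], "rotation": [0, 0.0007, 0]}, {"travel": [0.0036, 0.232, 0.0032], "rotation": [0, 0.0007, 0]}, {"travel": [0.0036, 0.232, 0.0032], "rotation": [0, 0.0007, 0]}, {"travel": [0.0036, 0.232, 0.0032], "rotation": [0, 0.0007, 0]}, {"travel": [0.0036, 0.232, 0.0032], "rotation": [0, 0.0007, 0]}])

```text
clock: 28.28
ee_pos: [0.6105, -0.1463, 0.0515]
ee_rot: [[-0.166, 0.001, 0.986], [-0.986, 0.001, -0.166], [-0.001, -1.0, 0.0]]
force: [-0.3, 0.3, 0.7]
opening: 1.001
```

>>> servo_tool(moves=[{"travel": [0, 0, 0], "rotation": [0, 0, 0]}, {"travel": [0, 0, 0], "rotation": [0, 0, 0]}, {"travel": [0, 0, 0], "rotation": [0, 0, 0]}, {"travel": [0, 0, 0], "rotation": [0, 0, 0]}, {"travel": [0, 0, 0], "rotation": [0, 0, 0]}, {"travel": [0, 0, 0], "rotation": [0, 0, 0]}, {"travel": [0, 0, 0], "rotation": [0, 0, 0]}, {"travel": [0, 0, 0], "rotation": [0, 0, 0]}, {"travel": [0, 0, 0], "rotation": [0, 0, 0]}, {"travel": [0, 0, 0], "rotation": [0, 0, 0]}], jaw=1, force=35)

```text
clock: 29.12
ee_pos: [0.6105, -0.1466, 0.0519]
ee_rot: [[-0.166, 0.001, 0.986], [-0.986, 0.001, -0.166], [-0.001, -1.0, 0.001]]
force: [-2.4, -1.8, 5.5]
opening: 0.203
```

>>> servo_tool(moves=[{"travel": [0, 0, -0.013], "rotation": [0, 0, 0]}, {"travel": [0, 0, -0.026], "rotation": [0, 0, 0]}, {"travel": [0, 0, -0.04], "rotation": [0, 0, 0]}, {"travel": [0, 0, -0.053], "rotation": [0, 0, 0]}, {"travel": [0, 0, -0.067], "rotation": [0, 0, 0]}, {"travel": [0, 0, -0.08], "rotation": [0, 0, 0]}, {"travel": [0, 0, -0.093], "rotation": [0, 0, 0]}, {"travel": [0, 0, -0.107], "rotation": [0, 0, 0]}, {"travel": [0, 0, -0.12], "rotation": [0, 0, 0]}, {"travel": [0, 0, -0.133], "rotation": [0, 0, 0]}, {"travel": [0, 0, -0.147], "rotation": [0, 0, 0]}, {"travel": [0, 0, -0.16], "rotation": [0, 0, 0]}, {"travel": [0, 0, -0.173], "rotation": [0, 0, 0]}, {"travel": [0, 0, -0.187], "rotation": [0, 0, 0]}, {"travel": [0, 0, -0.2], "rotation": [0, 0, 0]}, {"travel": [0, 0, -0.21], "rotation": [0, 0, 0]}, {"travel": [0, 0, -0.215], "rotation": [0, 0, 0]}, {"travel": [0, 0, -0.218], "rotation": [0, 0, 0]}, {"travel": [0, 0, -0.218], "rotation": [0, 0, 0]}])

```text
clock: 30.7
ee_pos: [0.5493, -0.1363, 0.0521]
ee_rot: [[-0.166, 0.007, 0.986], [-0.986, -0.0, -0.166], [-0.001, -1.0, 0.007]]
force: [14.8, -1.6, -8.8]
opening: 0.205
```

>>> servo_tool(moves=[{"travel": [0, 0, 0.01], "rotation": [-0.002, 0, 0]}, {"travel": [0, 0, 0.025], "rotation": [-0.002, 0, 0]}, {"travel": [0, 0, 0.04], "rotation": [-0.002, 0, 0]}, {"travel": [0, 0, 0.055], "rotation": [-0.002, 0, 0]}, {"travel": [0, 0, 0.07], "rotation": [-0.002, 0, 0]}, {"travel": [0, 0, 0.085], "rotation": [-0.002, 0, 0]}, {"travel": [0, 0, 0.1], "rotation": [-0.002, 0, 0]}, {"travel": [0, 0, 0.115], "rotation": [-0.002, 0, 0]}, {"travel": [0, 0, 0.13], "rotation": [-0.002, 0, 0]}, {"travel": [0, 0.001, 0.145], "rotation": [-0.002, 0, 0]}, {"travel": [0, 0.001, 0.16], "rotation": [-0.002, 0, 0]}, {"travel": [0, 0.001, 0.175], "rotation": [-0.002, 0, 0]}, {"travel": [0, 0.001, 0.19], "rotation": [-0.002, 0, 0]}, {"travel": [0, 0.001, 0.2], "rotation": [-0.002, 0, 0]}, {"travel": [0, 0.001, 0.21], "rotation": [-0.002, 0, 0]}, {"travel": [0, 0.001, 0.215], "rotation": [-0.002, 0, 0]}, {"travel": [0, 0.001, 0.215], "rotation": [-0.002, 0, 0]}])

```text
clock: 32.12
ee_pos: [0.6105, -0.1466, 0.0519]
ee_rot: [[-0.166, -0.004, 0.986], [-0.986, 0.002, -0.166], [-0.001, -1.0, -0.004]]
force: [-10.3, 0.1, 2.0]
opening: 0.201
```

>>> servo_tool(moves=[{"travel": [0, 0, 0], "rotation": [0, 0, 0]}, {"travel": [0, 0, 0], "rotation": [0, 0, 0]}, {"travel": [0, 0, 0], "rotation": [0, 0, 0]}, {"travel": [0, 0, 0], "rotation": [0, 0, 0]}, {"travel": [0, 0, 0], "rotation": [0, 0, 0]}, {"travel": [0, -0.1, 0], "rotation": [0, 0, 0]}, {"travel": [0, -0.24, 0], "rotation": [0.001, 0, 0]}, {"travel": [0, -0.24, 0], "rotation": [0.001, 0, 0]}, {"travel": [0, -0.24, -0.2], "rotation": [0.001, 0, 0]}, {"travel": [0, -0.24, -0.4], "rotation": [0.001, 0, 0]}, {"travel": [0, -0.24, -0.585], "rotation": [0.001, 0, 0]}, {"travel": [0, -0.24, -0.585], "rotation": [0.001, 0, 0]}, {"travel": [0, -0.24, -0.585], "rotation": [0.001, 0, 0]}, {"travel": [0, -0.24, -0.585], "rotation": [0.001, 0, 0]}, {"travel": [0, -0.24, -0.585], "rotation": [0.001, 0, 0]}], jaw=0)

```text
clock: 33.37
ee_pos: [0.439, -0.1178, 0.1253]
ee_rot: [[-0.167, 0.002, 0.986], [-0.986, 0.0, -0.167], [-0.001, -1.0, 0.002]]
force: [0.0, 0.3, 0.6]
opening: 0.999
```

Run:
```python
from h import *
tongue('w15')
```

```text
33.3667 [ 0.439  -0.1178  0.1253] [[-0.167, 0.002, 0.986], [-0.986, 0.0, -0.167], [-0.001, -1.0, 0.002]] [0.  0.3 0.6] 0.9988985158651116
stack z 0.0264
[ 285  195   62   74 4072]
u 285.5 345.5 v 267.5 centre [ 0.4391 -0.1172  0.026 ]
(np.float64(0.43908738885522597), np.float64(-0.11720170901649339), 0.045, -99.6) dist 0.08 rows~ 2 {"travel": [-0.0021, 0.2678, -0.0035], "rotation": [-0.0007, 0.0001, -0.0002]}
(np.float64(0.43908738885522597), np.float64(-0.11720170901649339), 0.0175, -99.6) dist 0.108 rows~ 3 {"travel": [-0.002, 0.3595, -0.0037], "rotation": [-0.0007, 0.0001, -0.0002]}
```

View pics/w15c.png

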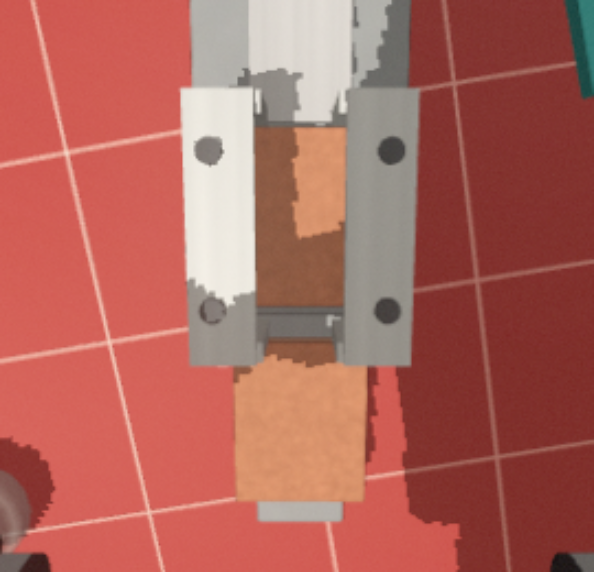

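>>> servo_tool(moves=[{"travel": [-0.002, 0.268, -0.0036], "rotation": [-0.0007, 0, 0]}, {"travel": [-0.002, 0.268, -0.0036], "rotation": [-0.0007, 0, 0]}, {"travel": [-0.002, 0.268, -0.0036], "rotation": [-0.0007, 0, 0]}, {"travel": [-0.002, 0.33, -0.0036], "rotation": [-0.0007, 0, 0]}, {"travel": [-0.002, 0.3595, -0.0037], "rotation": [-0.0007, 0, 0]}, {"travel": [-0.002, 0.3595, -0.0037], "rotation": [-0.0007, 0, 0]}, {"travel": [-0.002, 0.3595, -0.0037], "rotation": [-0.0007, 0, 0]}, {"travel": [-0.002, 0.3595, -0.0037], "rotation": [-0.0007, 0, 0]}])

```text
clock: 34.08
ee_pos: [0.4402, -0.1175, 0.0187]
ee_rot: [[-0.166, 0.002, 0.986], [-0.986, 0.0, -0.166], [-0.0, -1.0, 0.002]]
force: [-0.2, 0.6, 0.3]
opening: 1.002
```

>>> servo_tool(moves=[{"travel": [0, 0, 0], "rotation": [0, 0, 0]}, {"travel": [0, 0, 0], "rotation": [0, 0, 0]}, {"travel": [0, 0, 0], "rotation": [0, 0, 0]}, {"travel": [0, 0, 0], "rotation": [0, 0, 0]}, {"travel": [0, 0, 0], "rotation": [0, 0, 0]}, {"travel": [0, 0, 0], "rotation": [0, 0, 0]}, {"travel": [0, 0, 0], "rotation": [0, 0, 0]}, {"travel": [0, 0, 0], "rotation": [0, 0, 0]}], jaw=0.7, force=25)

```text
clock: 34.75
ee_pos: [0.4405, -0.1176, 0.0194]
ee_rot: [[-0.167, 0.002, 0.986], [-0.986, 0.0, -0.167], [-0.0, -1.0, 0.002]]
force: [-1.6, 0.6, 8.6]
opening: 0.454
```

>>> servo_tool(moves=[{"travel": [0, -0.05, 0], "rotation": [0, 0, 0]}, {"travel": [0, -0.2, 0], "rotation": [0, 0, 0]}, {"travel": [0, -0.34, 0], "rotation": [0, 0, 0]}, {"travel": [0, -0.34, 0], "rotation": [0, 0, 0]}, {"travel": [0, -0.34, 0], "rotation": [0, 0, 0]}, {"travel": [0, -0.34, 0], "rotation": [0, 0, 0]}])

```text
clock: 35.25
ee_pos: [0.4401, -0.1175, 0.1214]
ee_rot: [[-0.166, 0.003, 0.986], [-0.986, -0.0, -0.166], [-0.0, -1.0, 0.003]]
force: [-0.3, 0.5, -1.1]
opening: 0.458
```

Run:
```python
from h import *
s=rd(); p,d,c=snap('wrist','w16')
cv2.imwrite('pics/w16c.png',cv2.resize(cv2.cvtColor(p,cv2.COLOR_RGB2BGR)[200:400,190:450],None,fx=3,fy=3))
plan((.5161,.1380,.12,-113.9),(.5161,.1380,.10,-113.9))
```

```text
35.25 [ 0.4401 -0.1175  0.1214] [[-0.166, 0.003, 0.986], [-0.986, -0.0, -0.166], [-0.0, -1.0, 0.003]] [-0.3  0.5 -1.1] 0.4575852172908814
(0.5161, 0.138, 0.12, -113.9) dist 0.267 rows~ 7 {"travel": [-0.8818, 0.0025, 0.1103], "rotation": [-0.0003, 0.0796, -0.0002]}
(0.5161, 0.138, 0.1, -113.9) dist 0.267 rows~ 7 {"travel": [-0.8818, 0.0691, 0.1103], "rotation": [-0.0003, 0.0796, -0.0002]}
```

View pics/w16c.png

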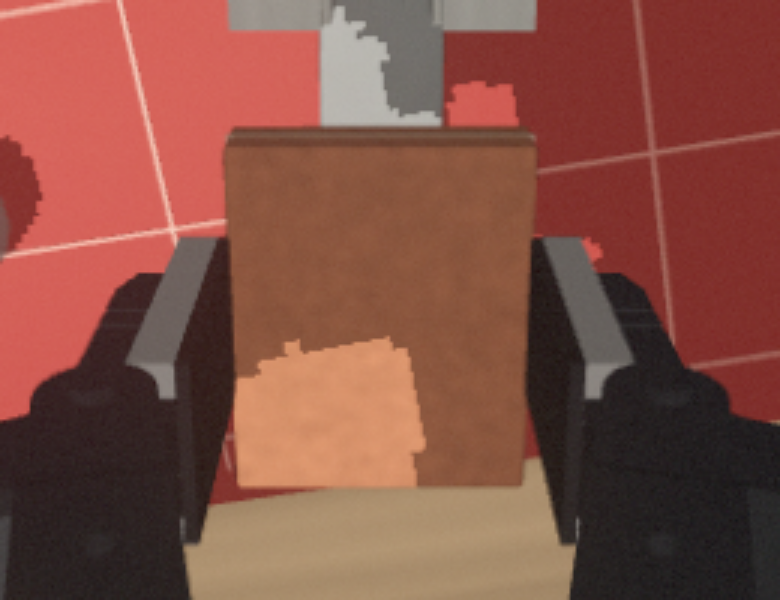

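>>> servo_tool(moves=[{"travel": [-0.882, 0.0, 0.111], "rotation": [-0.0003, 0.0796, 0]}, {"travel": [-0.882, 0.0, 0.111], "rotation": [-0.0003, 0.0796, 0]}, {"travel": [-0.882, 0.0, 0.111], "rotation": [-0.0003, 0.0796, 0]}, {"travel": [-0.882, 0.0, 0.111], "rotation": [-0.0003, 0.0796, 0]}, {"travel": [-0.882, 0.0, 0.111], "rotation": [-0.0003, 0.0796, 0]}, {"travel": [-0.882, 0.0, 0.111], "rotation": [-0.0003, 0.0796, 0]}, {"travel": [-0.882, 0.0, 0.111], "rotation": [-0.0003, 0.0796, 0]}, {"travel": [-0.882, 0.085, 0.111], "rotation": [-0.0003, 0.0796, 0]}, {"travel": [-0.882, 0.085, 0.111], "rotation": [-0.0003, 0.0796, 0]}, {"travel": [-0.882, 0.085, 0.111], "rotation": [-0.0003, 0.0796, 0]}, {"travel": [-0.882, 0.085, 0.111], "rotation": [-0.0003, 0.0796, 0]}])

```text
clock: 36.22
ee_pos: [0.5152, 0.1372, 0.0943]
ee_rot: [[-0.406, -0.003, 0.914], [-0.914, -0.0, -0.406], [0.001, -1.0, -0.002]]
force: [-0.1, -0.3, -0.1]
opening: 0.458
```

Run:
```python
from h import *
rd()
plan((.5164,.1379,.06,-113.9),(.5164,.1379,.0475,-113.9))
```

```text
36.2167 [0.5152 0.1372 0.0943] [[-0.406, -0.003, 0.914], [-0.914, -0.0, -0.406], [0.001, -1.0, -0.002]] [-0.1 -0.3 -0.1] 0.45808603249343705
(0.5164, 0.1379, 0.06, -113.9) dist 0.034 rows~ 1 {"travel": [-0.0038, 0.1143, 0.003], "rotation": [0.0008, -0.0002, 0.0004]}
(0.5164, 0.1379, 0.0475, -113.9) dist 0.047 rows~ 2 {"travel": [-0.0039, 0.156, 0.0031], "rotation": [0.0008, -0.0002, 0.0004]}
```

>>> servo_tool(moves=[{"travel": [-0.0038, 0.0, 0.003], "rotation": [0.0008, 0, 0.0004]}, {"travel": [-0.0038, 0.03, 0.003], "rotation": [0.0008, 0, 0.0004]}, {"travel": [-0.0038, 0.06, 0.003], "rotation": [0.0008, 0, 0.0004]}, {"travel": [-0.0038, 0.09, 0.003], "rotation": [0.0008, 0, 0.0004]}, {"travel": [-0.0039, 0.12, 0.003], "rotation": [0.0008, 0, 0.0004]}, {"travel": [-0.0039, 0.145, 0.003], "rotation": [0.0008, 0, 0.0004]}, {"travel": [-0.0039, 0.156, 0.003], "rotation": [0.0008, 0, 0.0004]}, {"travel": [-0.0039, 0.156, 0.003], "rotation": [0.0008, 0, 0.0004]}, {"travel": [-0.0039, 0.156, 0.003], "rotation": [0.0008, 0, 0.0004]}])

```text
clock: 36.97
ee_pos: [0.5163, 0.1378, 0.0471]
ee_rot: [[-0.406, -0.0, 0.914], [-0.914, -0.0, -0.406], [0.0, -1.0, -0.0]]
force: [-0.1, -0.3, -0.6]
opening: 0.453
```

>>> servo_tool(moves=[{"travel": [0, 0, 0], "rotation": [0, 0, 0]}, {"travel": [0, 0, 0], "rotation": [0, 0, 0]}, {"travel": [0, 0, 0], "rotation": [0, 0, 0]}, {"travel": [0, 0, 0], "rotation": [0, 0, 0]}, {"travel": [0, 0, 0], "rotation": [0, 0, 0]}, {"travel": [0, 0, 0], "rotation": [0, 0, 0]}, {"travel": [0, -0.1, 0], "rotation": [0, 0, 0]}, {"travel": [0, -0.2, 0], "rotation": [0, 0, 0]}, {"travel": [0, -0.33, 0], "rotation": [0, 0, 0]}, {"travel": [0, -0.33, 0], "rotation": [0, 0, 0]}, {"travel": [0, -0.33, 0], "rotation": [0, 0, 0]}], jaw=0)

```text
clock: 37.88
ee_pos: [0.5179, 0.1383, 0.1484]
ee_rot: [[-0.406, 0.004, 0.914], [-0.914, 0.001, -0.406], [-0.003, -1.0, 0.004]]
force: [-0.3, 1.0, -0.2]
opening: 0.994
```

Run:
```python
from h import *
s=rd(); p,d,c=snap('wrist','w17')
cv2.imwrite('pics/w17c.png',cv2.resize(cv2.cvtColor(p,cv2.COLOR_RGB2BGR)[150:350,190:450],None,fx=3,fy=3))
plan((.6095,-.1465,.14,-99.6),(.6095,-.1465,.12,-99.6))
```

```text
37.8833 [0.5179 0.1383 0.1484] [[-0.406, 0.004, 0.914], [-0.914, 0.001, -0.406], [-0.003, -1.0, 0.004]] [-0.3  1.  -0.2] 0.9936600698743908
(0.6095, -0.1465, 0.14, -99.6) dist 0.299 rows~ 8 {"travel": [0.741, 0.0226, 0.6676], "rotation": [-0.0004, -0.0797, -0.0002]}
(0.6095, -0.1465, 0.12, -99.6) dist 0.3 rows~ 8 {"travel": [0.741, 0.0893, 0.6676], "rotation": [-0.0004, -0.0797, -0.0002]}
```

View pics/w17c.png

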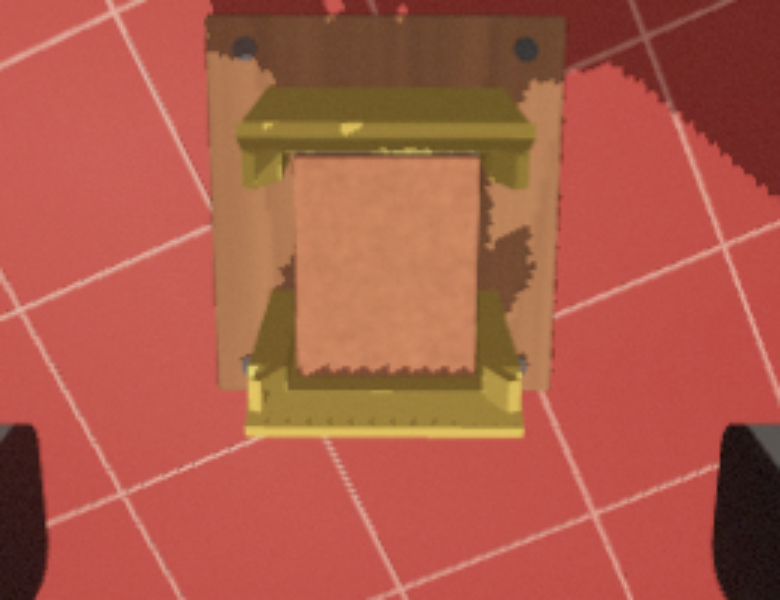

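Third course is in square. Feed the last block.

>>> servo_tool(moves=[{"travel": [0.741, 0.0, 0.667], "rotation": [-0.0004, -0.08, 0]}, {"travel": [0.741, 0.0, 0.667], "rotation": [-0.0004, -0.08, 0]}, {"travel": [0.741, 0.0, 0.667], "rotation": [-0.0004, -0.08, 0]}, {"travel": [0.741, 0.0, 0.667], "rotation": [-0.0004, -0.08, 0]}, {"travel": [0.741, 0.0, 0.667], "rotation": [-0.0004, -0.08, 0]}, {"travel": [0.741, 0.0, 0.667], "rotation": [-0.0004, -0.08, 0]}, {"travel": [0.741, 0.0, 0.667], "rotation": [-0.0004, -0.08, 0]}, {"travel": [0.741, 0.0, 0.667], "rotation": [-0.0004, -0.08, 0]}, {"travel": [0.741, 0.022, 0.667], "rotation": [-0.0004, -0.08, 0]}, {"travel": [0.741, 0.089, 0.667], "rotation": [-0.0004, -0.08, 0]}, {"travel": [0.741, 0.089, 0.667], "rotation": [-0.0004, -0.08, 0]}, {"travel": [0.741, 0.089, 0.667], "rotation": [-0.0004, -0.08, 0]}, {"travel": [0.741, 0.089, 0.667], "rotation": [-0.0004, -0.08, 0]}])

```text
clock: 39.02
ee_pos: [0.6088, -0.1453, 0.1197]
ee_rot: [[-0.165, -0.001, 0.986], [-0.986, 0.001, -0.165], [-0.001, -1.0, -0.001]]
force: [-0.6, -0.1, 0.6]
opening: 1.003
```

Run:
```python
from h import *
rd(); plan((.6095,-.1465,.05,-99.6))
```

```text
39.0167 [ 0.6088 -0.1453  0.1197] [[-0.165, -0.001, 0.986], [-0.986, 0.001, -0.165], [-0.001, -1.0, -0.001]] [-0.6 -0.1  0.6] 1.0032487920756334
(0.6095, -0.1465, 0.05, -99.6) dist 0.07 rows~ 2 {"travel": [0.0038, 0.2325, 0.0032], "rotation": [0.0005, 0.0007, -0.0003]}
```

>>> servo_tool(moves=[{"travel": [0.0038, 0.08, 0.0032], "rotation": [0, 0.0007, 0]}, {"travel": [0.0038, 0.16, 0.0032], "rotation": [0, 0.0007, 0]}, {"travel": [0.0038, 0.232, 0.0032], "rotation": [0, 0.0007, 0]}, {"travel": [0.0038, 0.232, 0.0032], "rotation": [0, 0.0007, 0]}, {"travel": [0.0038, 0.232, 0.0032], "rotation": [0, 0.0007, 0]}, {"travel": [0.0038, 0.232, 0.0032], "rotation": [0, 0.0007, 0]}])

```text
clock: 39.52
ee_pos: [0.6105, -0.1463, 0.0517]
ee_rot: [[-0.166, 0.0, 0.986], [-0.986, 0.001, -0.166], [-0.001, -1.0, 0.0]]
force: [0.7, 0.4, 0.7]
opening: 0.998
```

>>> servo_tool(moves=[{"travel": [0, 0, 0], "rotation": [0, 0, 0]}, {"travel": [0, 0, 0], "rotation": [0, 0, 0]}, {"travel": [0, 0, 0], "rotation": [0, 0, 0]}, {"travel": [0, 0, 0], "rotation": [0, 0, 0]}, {"travel": [0, 0, 0], "rotation": [0, 0, 0]}, {"travel": [0, 0, 0], "rotation": [0, 0, 0]}, {"travel": [0, 0, 0], "rotation": [0, 0, 0]}, {"travel": [0, 0, 0], "rotation": [0, 0, 0]}, {"travel": [0, 0, 0], "rotation": [0, 0, 0]}, {"travel": [0, 0, 0], "rotation": [0, 0, 0]}], jaw=1, force=35)

```text
clock: 40.35
ee_pos: [0.6105, -0.1466, 0.0521]
ee_rot: [[-0.166, 0.001, 0.986], [-0.986, 0.0, -0.166], [-0.0, -1.0, 0.001]]
force: [-1.6, -2.1, 5.2]
opening: 0.203
```

>>> servo_tool(moves=[{"travel": [0, 0, -0.013], "rotation": [0, 0, 0]}, {"travel": [0, 0, -0.026], "rotation": [0, 0, 0]}, {"travel": [0, 0, -0.04], "rotation": [0, 0, 0]}, {"travel": [0, 0, -0.053], "rotation": [0, 0, 0]}, {"travel": [0, 0, -0.067], "rotation": [0, 0, 0]}, {"travel": [0, 0, -0.08], "rotation": [0, 0, 0]}, {"travel": [0, 0, -0.093], "rotation": [0, 0, 0]}, {"travel": [0, 0, -0.107], "rotation": [0, 0, 0]}, {"travel": [0, 0, -0.12], "rotation": [0, 0, 0]}, {"travel": [0, 0, -0.133], "rotation": [0, 0, 0]}, {"travel": [0, 0, -0.147], "rotation": [0, 0, 0]}, {"travel": [0, 0, -0.16], "rotation": [0, 0, 0]}, {"travel": [0, 0, -0.173], "rotation": [0, 0, 0]}, {"travel": [0, 0, -0.187], "rotation": [0, 0, 0]}, {"travel": [0, 0, -0.2], "rotation": [0, 0, 0]}, {"travel": [0, 0, -0.21], "rotation": [0, 0, 0]}, {"travel": [0, 0, -0.215], "rotation": [0, 0, 0]}, {"travel": [0, 0, -0.218], "rotation": [0, 0, 0]}, {"travel": [0, 0, -0.218], "rotation": [0, 0, 0]}])

```text
clock: 41.93
ee_pos: [0.5493, -0.1363, 0.0523]
ee_rot: [[-0.167, 0.007, 0.986], [-0.986, -0.001, -0.167], [-0.0, -1.0, 0.007]]
force: [13.3, -2.6, -9.0]
opening: 0.202
```

>>> servo_tool(moves=[{"travel": [0, 0, 0.01], "rotation": [-0.002, 0, 0]}, {"travel": [0, 0, 0.025], "rotation": [-0.002, 0, 0]}, {"travel": [0, 0, 0.04], "rotation": [-0.002, 0, 0]}, {"travel": [0, 0, 0.055], "rotation": [-0.002, 0, 0]}, {"travel": [0, 0, 0.07], "rotation": [-0.002, 0, 0]}, {"travel": [0, 0, 0.085], "rotation": [-0.002, 0, 0]}, {"travel": [0, 0, 0.1], "rotation": [-0.002, 0, 0]}, {"travel": [0, 0, 0.115], "rotation": [-0.002, 0, 0]}, {"travel": [0, 0, 0.13], "rotation": [-0.002, 0, 0]}, {"travel": [0, 0.001, 0.145], "rotation": [-0.002, 0, 0]}, {"travel": [0, 0.001, 0.16], "rotation": [-0.002, 0, 0]}, {"travel": [0, 0.001, 0.175], "rotation": [-0.002, 0, 0]}, {"travel": [0, 0.001, 0.19], "rotation": [-0.002, 0, 0]}, {"travel": [0, 0.001, 0.2], "rotation": [-0.002, 0, 0]}, {"travel": [0, 0.001, 0.21], "rotation": [-0.002, 0, 0]}, {"travel": [0, 0.001, 0.215], "rotation": [-0.002, 0, 0]}, {"travel": [0, 0.001, 0.218], "rotation": [-0.002, 0, 0]}, {"travel": [0, 0.001, 0.218], "rotation": [-0.002, 0, 0]}])

```text
clock: 43.43
ee_pos: [0.6106, -0.1466, 0.052]
ee_rot: [[-0.166, -0.006, 0.986], [-0.986, 0.001, -0.166], [-0.0, -1.0, -0.006]]
force: [-13.0, 1.2, 3.9]
opening: 0.204
```

>>> servo_tool(moves=[{"travel": [0, 0, 0], "rotation": [0, 0, 0]}, {"travel": [0, 0, 0], "rotation": [0, 0, 0]}, {"travel": [0, 0, 0], "rotation": [0, 0, 0]}, {"travel": [0, 0, 0], "rotation": [0, 0, 0]}, {"travel": [0, 0, 0], "rotation": [0, 0, 0]}, {"travel": [0, -0.1, 0], "rotation": [0, 0, 0]}, {"travel": [0, -0.24, 0], "rotation": [0.001, 0, 0]}, {"travel": [0, -0.24, 0], "rotation": [0.001, 0, 0]}, {"travel": [0, -0.24, -0.2], "rotation": [0.001, 0, 0]}, {"travel": [0, -0.24, -0.4], "rotation": [0.001, 0, 0]}, {"travel": [0, -0.24, -0.585], "rotation": [0.001, 0, 0]}, {"travel": [0, -0.24, -0.585], "rotation": [0.001, 0, 0]}, {"travel": [0, -0.24, -0.585], "rotation": [0.001, 0, 0]}, {"travel": [0, -0.24, -0.585], "rotation": [0.001, 0, 0]}, {"travel": [0, -0.24, -0.585], "rotation": [0.001, 0, 0]}], jaw=0)

```text
clock: 44.68
ee_pos: [0.4392, -0.1178, 0.1258]
ee_rot: [[-0.167, 0.0, 0.986], [-0.986, 0.0, -0.167], [-0.0, -1.0, 0.0]]
force: [0.5, 0.2, 0.3]
opening: 0.998
```

Run:
```python
from h import *
tongue('w18')
```

```text
44.6833 [ 0.4392 -0.1178  0.1258] [[-0.167, 0.0, 0.986], [-0.986, 0.0, -0.167], [-0.0, -1.0, 0.0]] [0.5 0.2 0.3] 0.9977743218871963
stack z 0.0164
[ 286  195   61   73 4066]
u 285.5 345.5 v 267.5 centre [ 0.4389 -0.1172  0.026 ]
(np.float64(0.43893974139059877), np.float64(-0.11718697891578375), 0.045, -99.6) dist 0.081 rows~ 2 {"travel": [-0.0021, 0.2692, -0.0041], "rotation": [-0.0001, 0.0001, -0.0]}
(np.float64(0.43893974139059877), np.float64(-0.11718697891578375), 0.0175, -99.6) dist 0.108 rows~ 3 {"travel": [-0.0021, 0.3608, -0.0042], "rotation": [-0.0001, 0.0001, -0.0]}
```

View pics/w18c.png

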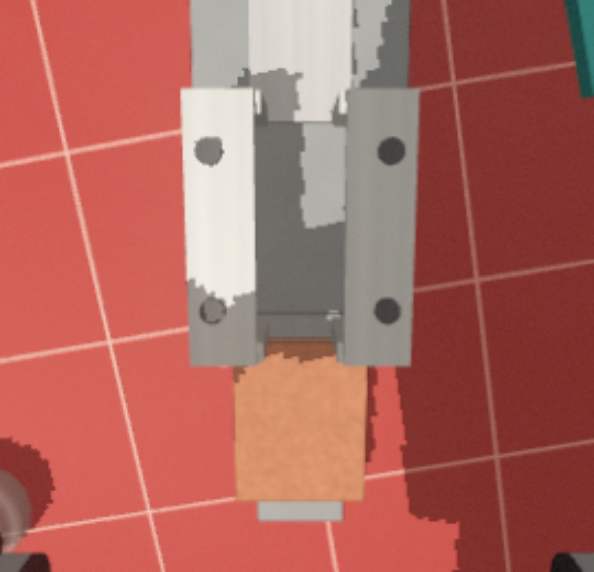

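Magazine is empty (grey floor), last block on the tongue.

>>> servo_tool(moves=[{"travel": [-0.002, 0.269, -0.004], "rotation": [0, 0, 0]}, {"travel": [-0.002, 0.269, -0.004], "rotation": [0, 0, 0]}, {"travel": [-0.002, 0.269, -0.004], "rotation": [0, 0, 0]}, {"travel": [-0.002, 0.33, -0.004], "rotation": [0, 0, 0]}, {"travel": [-0.002, 0.3605, -0.004], "rotation": [0, 0, 0]}, {"travel": [-0.002, 0.3605, -0.004], "rotation": [0, 0, 0]}, {"travel": [-0.002, 0.3605, -0.004], "rotation": [0, 0, 0]}, {"travel": [-0.002, 0.3605, -0.004], "rotation": [0, 0, 0]}])

```text
clock: 45.4
ee_pos: [0.4401, -0.1175, 0.0188]
ee_rot: [[-0.166, 0.002, 0.986], [-0.986, -0.0, -0.166], [0.0, -1.0, 0.002]]
force: [-0.4, -0.3, -0.1]
opening: 0.999
```

>>> servo_tool(moves=[{"travel": [0, 0, 0], "rotation": [0, 0, 0]}, {"travel": [0, 0, 0], "rotation": [0, 0, 0]}, {"travel": [0, 0, 0], "rotation": [0, 0, 0]}, {"travel": [0, 0, 0], "rotation": [0, 0, 0]}, {"travel": [0, 0, 0], "rotation": [0, 0, 0]}, {"travel": [0, 0, 0], "rotation": [0, 0, 0]}, {"travel": [0, 0, 0], "rotation": [0, 0, 0]}, {"travel": [0, 0, 0], "rotation": [0, 0, 0]}], jaw=0.7, force=25)

```text
clock: 46.07
ee_pos: [0.4404, -0.1176, 0.0195]
ee_rot: [[-0.166, 0.003, 0.986], [-0.986, -0.001, -0.166], [0.0, -1.0, 0.003]]
force: [-2.2, 1.3, 8.6]
opening: 0.456
```

>>> servo_tool(moves=[{"travel": [0, -0.05, 0], "rotation": [0, 0, 0]}, {"travel": [0, -0.2, 0], "rotation": [0, 0, 0]}, {"travel": [0, -0.34, 0], "rotation": [0, 0, 0]}, {"travel": [0, -0.34, 0], "rotation": [0, 0, 0]}, {"travel": [0, -0.34, 0], "rotation": [0, 0, 0]}, {"travel": [0, -0.34, 0], "rotation": [0, 0, 0]}])

```text
clock: 46.57
ee_pos: [0.44, -0.1175, 0.1215]
ee_rot: [[-0.166, 0.004, 0.986], [-0.986, -0.001, -0.166], [0.0, -1.0, 0.004]]
force: [0.8, 0.2, -0.2]
opening: 0.458
```

Run:
```python
from h import *
s=rd(); p,d,c=snap('wrist','w19')
cv2.imwrite('pics/w19c.png',cv2.resize(cv2.cvtColor(p,cv2.COLOR_RGB2BGR)[200:400,190:450],None,fx=3,fy=3))
plan((.5161,.1380,.12,-113.9),(.5161,.1380,.10,-113.9))
```

```text
46.5667 [ 0.44   -0.1175  0.1215] [[-0.166, 0.004, 0.986], [-0.986, -0.001, -0.166], [0.0, -1.0, 0.004]] [ 0.8  0.2 -0.2] 0.45767581655220113
(0.5161, 0.138, 0.12, -113.9) dist 0.267 rows~ 7 {"travel": [-0.8818, 0.0024, 0.1108], "rotation": [-0.0005, 0.0795, -0.0001]}
(0.5161, 0.138, 0.1, -113.9) dist 0.267 rows~ 7 {"travel": [-0.8818, 0.0691, 0.1107], "rotation": [-0.0005, 0.0795, -0.0001]}
```

View pics/w19c.png

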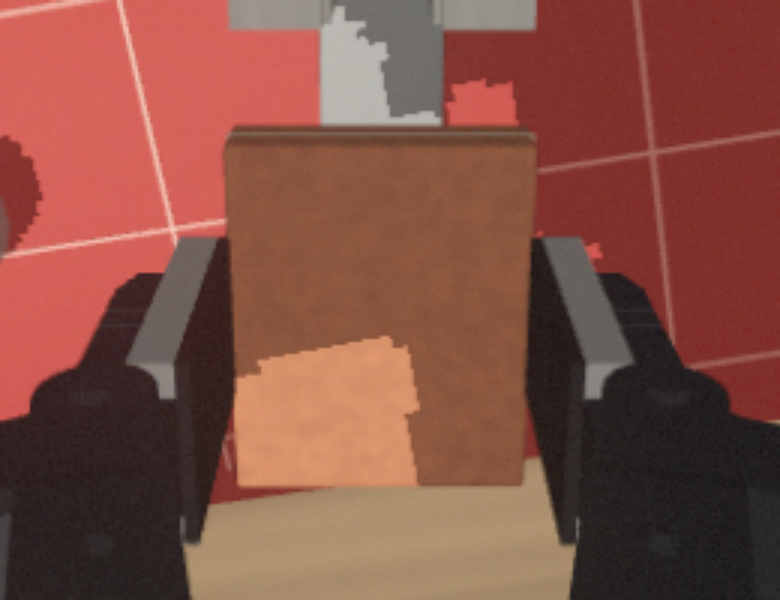

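>>> servo_tool(moves=[{"travel": [-0.882, 0.0, 0.112], "rotation": [-0.0005, 0.0795, 0]}, {"travel": [-0.882, 0.0, 0.112], "rotation": [-0.0005, 0.0795, 0]}, {"travel": [-0.882, 0.0, 0.112], "rotation": [-0.0005, 0.0795, 0]}, {"travel": [-0.882, 0.0, 0.112], "rotation": [-0.0005, 0.0795, 0]}, {"travel": [-0.882, 0.0, 0.112], "rotation": [-0.0005, 0.0795, 0]}, {"travel": [-0.882, 0.0, 0.112], "rotation": [-0.0005, 0.0795, 0]}, {"travel": [-0.882, 0.0, 0.112], "rotation": [-0.0005, 0.0795, 0]}, {"travel": [-0.882, 0.085, 0.112], "rotation": [-0.0005, 0.0795, 0]}, {"travel": [-0.882, 0.085, 0.112], "rotation": [-0.0005, 0.0795, 0]}, {"travel": [-0.882, 0.085, 0.112], "rotation": [-0.0005, 0.0795, 0]}, {"travel": [-0.882, 0.085, 0.112], "rotation": [-0.0005, 0.0795, 0]}])

```text
clock: 47.53
ee_pos: [0.5154, 0.1372, 0.0943]
ee_rot: [[-0.405, -0.003, 0.914], [-0.914, -0.001, -0.405], [0.002, -1.0, -0.002]]
force: [1.3, 0.7, -0.1]
opening: 0.455
```

Run:
```python
from h import *
rd()
plan((.5164,.1379,.07,-113.9),(.5164,.1379,.0575,-113.9))
```

```text
47.5333 [0.5154 0.1372 0.0943] [[-0.405, -0.003, 0.914], [-0.914, -0.001, -0.405], [0.002, -1.0, -0.002]] [ 1.3  0.7 -0.1] 0.4547194604658695
(0.5164, 0.1379, 0.07, -113.9) dist 0.024 rows~ 1 {"travel": [-0.0037, 0.081, 0.0024], "rotation": [0.0007, -0.0001, 0.0006]}
(0.5164, 0.1379, 0.0575, -113.9) dist 0.037 rows~ 1 {"travel": [-0.0038, 0.1226, 0.0025], "rotation": [0.0007, -0.0001, 0.0006]}
```

>>> servo_tool(moves=[{"travel": [-0.0037, 0.0, 0.0025], "rotation": [0.0007, 0, 0.0006]}, {"travel": [-0.0037, 0.03, 0.0025], "rotation": [0.0007, 0, 0.0006]}, {"travel": [-0.0037, 0.06, 0.0025], "rotation": [0.0007, 0, 0.0006]}, {"travel": [-0.0038, 0.09, 0.0025], "rotation": [0.0007, 0, 0.0006]}, {"travel": [-0.0038, 0.113, 0.0025], "rotation": [0.0007, 0, 0.0006]}, {"travel": [-0.0038, 0.122, 0.0025], "rotation": [0.0007, 0, 0.0006]}, {"travel": [-0.0038, 0.122, 0.0025], "rotation": [0.0007, 0, 0.0006]}, {"travel": [-0.0038, 0.122, 0.0025], "rotation": [0.0007, 0, 0.0006]}])

```text
clock: 48.2
ee_pos: [0.5158, 0.1376, 0.0575]
ee_rot: [[-0.405, -0.001, 0.914], [-0.914, -0.0, -0.405], [0.001, -1.0, -0.001]]
force: [-2.7, -1.4, 6.3]
opening: 0.455
```

>>> servo_tool(moves=[{"travel": [0, 0, 0], "rotation": [0, 0, 0]}, {"travel": [0, 0, 0], "rotation": [0, 0, 0]}, {"travel": [0, 0, 0], "rotation": [0, 0, 0]}, {"travel": [0, 0, 0], "rotation": [0, 0, 0]}, {"travel": [0, 0, 0], "rotation": [0, 0, 0]}, {"travel": [0, 0, 0], "rotation": [0, 0, 0]}, {"travel": [0, -0.1, 0], "rotation": [0, 0, 0]}, {"travel": [0, -0.2, 0], "rotation": [0, 0, 0]}, {"travel": [0, -0.3, 0], "rotation": [0, 0, 0]}, {"travel": [0, -0.3, 0], "rotation": [0, 0, 0]}, {"travel": [0, -0.3, 0], "rotation": [0, 0, 0]}], jaw=0)

```text
clock: 49.12
ee_pos: [0.5172, 0.138, 0.1493]
ee_rot: [[-0.405, 0.002, 0.914], [-0.914, 0.001, -0.405], [-0.002, -1.0, 0.002]]
force: [0.6, 0.4, 0.2]
opening: 1.002
```

Run:
```python
from h import *
s=rd(); p,d,c=snap('wrist','w20')
cv2.imwrite('pics/w20c.png',cv2.resize(cv2.cvtColor(p,cv2.COLOR_RGB2BGR)[150:350,60:450],None,fx=2,fy=2))
plan((.525,.335,.14,-56),(.525,.335,.13,-56))
```

```text
49.1167 [0.5172 0.138  0.1493] [[-0.405, 0.002, 0.914], [-0.914, 0.001, -0.405], [-0.002, -1.0, 0.002]] [0.6 0.4 0.2] 1.0017197932132713
(0.525, 0.335, 0.14, -56) dist 0.198 rows~ 9 {"travel": [-0.6132, 0.0261, -0.2397], "rotation": [0.0001, -0.3218, 0.0]}
(0.525, 0.335, 0.13, -56) dist 0.198 rows~ 9 {"travel": [-0.6133, 0.0594, -0.2397], "rotation": [0.0001, -0.3218, 0.0]}
```

View pics/w20c.png

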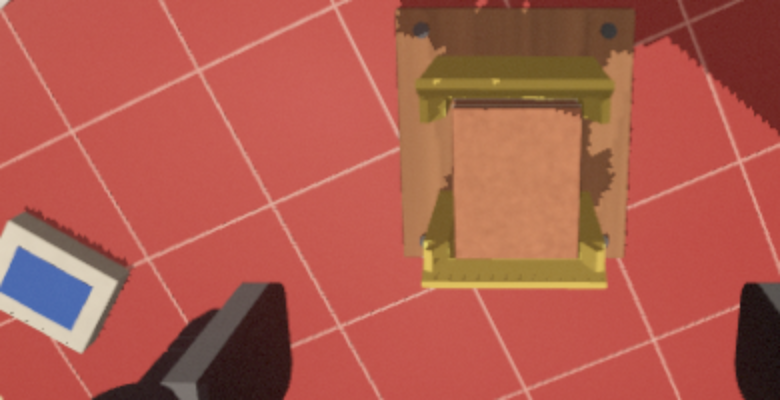

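>>> servo_tool(moves=[{"travel": [-0.61, 0.026, -0.24], "rotation": [0, -0.322, 0]}, {"travel": [-0.61, 0.026, -0.24], "rotation": [0, -0.322, 0]}, {"travel": [-0.61, 0.026, -0.24], "rotation": [0, -0.322, 0]}, {"travel": [-0.61, 0.026, -0.24], "rotation": [0, -0.322, 0]}, {"travel": [-0.61, 0.026, -0.24], "rotation": [0, -0.322, 0]}, {"travel": [-0.61, 0.026, -0.24], "rotation": [0, -0.322, 0]}, {"travel": [-0.61, 0.06, -0.24], "rotation": [0, -0.322, 0]}, {"travel": [-0.61, 0.06, -0.24], "rotation": [0, -0.322, 0]}, {"travel": [-0.61, 0.06, -0.24], "rotation": [0, -0.322, 0]}, {"travel": [-0.61, 0.06, -0.24], "rotation": [0, -0.322, 0]}, {"travel": [-0.61, 0.06, -0.24], "rotation": [0, -0.322, 0]}])

```text
clock: 50.08
ee_pos: [0.5242, 0.3339, 0.1291]
ee_rot: [[0.556, -0.001, 0.831], [-0.831, -0.001, 0.556], [-0.0, -1.0, -0.001]]
force: [-0.3, -0.1, -0.1]
opening: 1.0
```

Run:
```python
from h import *
p,d,c=load('w20'); X=cloud(d,c); q=X[205:272,292:345].reshape(-1,3)
A=np.c_[q[:,:2]-q[:,:2].mean(0),np.ones(len(q))]; print('top plane',np.linalg.lstsq(A,q[:,2],rcond=None)[0])
s=rd(); p,d,c=snap('wrist','w21')
hsv=cv2.cvtColor(p,cv2.COLOR_RGB2HSV)
m=seg(p,(10,0,110),(140,255,255),(230,120,420,300)); m=cv2.morphologyEx(m,cv2.MORPH_CLOSE,np.ones((5,5),np.uint8)); print(m.sum(),cv2.boundingRect(m),*rect(m,c,.012))
```

```text
top plane [ 0.29468441 -0.12633378  0.06509358]
50.0833 [0.5242 0.3339 0.1291] [[0.556, -0.001, 0.831], [-0.831, -0.001, 0.556], [-0.0, -1.0, -0.001]] [-0.3 -0.1 -0.1] 0.9995119681697855
3241 (290, 168, 59, 71) [538.5 340.1  49.8  39.9  33.9] [541.  341.7]
```

View pics/w21.png

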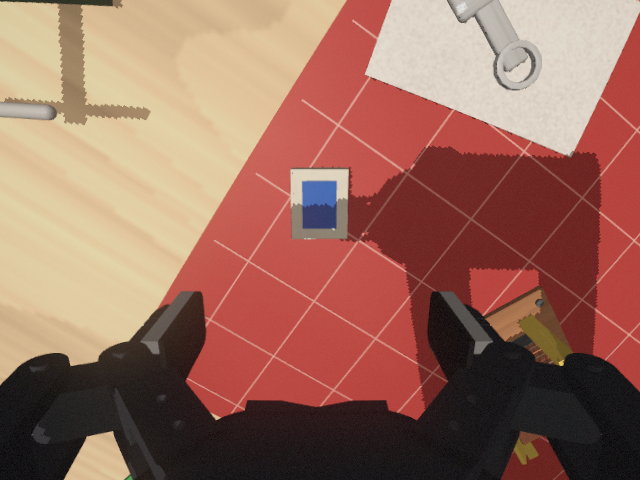

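Run:
```python
from h import *
p,d,c=load('w20'); X=cloud(d,c)
a=np.radians(-23.94); 
for v in range(180,300,5):
    q=X[v,300:340]; m=np.median(q,axis=0); r=m[:2]-[.5158,.1383]; print(v,np.round([ (r@[np.cos(a),np.sin(a)])*1000, m[2]*1000],1))
im=cv2.imread('pics/w20.png'); cv2.imwrite('pics/w20d.png',cv2.resize(im[170:300,250:370],None,fx=5,fy=5,interpolation=cv2.INTER_CUBIC))
```

```text
180 [33.3 22.7]
185 [33.2 46.2]
190 [33.8 69.9]
195 [30.6 69.1]
200 [24.5 52.6]
205 [23.5 64.3]
210 [20.4 64.1]
215 [17.3 64.2]
220 [13.9 64.2]
225 [10.9 64.2]
230 [ 7.9 64.1]
235 [ 4.5 64.3]
240 [ 1.1 64.1]
245 [-2.  64.3]
250 [-5.3 64.4]
255 [-8.7 64.3]
260 [-12.3  64.2]
265 [-15.7  64.2]
270 [-18.7  64.2]
275 [-22.6  64.1]
280 [-26.2  63.2]
285 [-28.2  66.9]
290 [-29.9  70.6]
295 [-65.8   1. ]
```

View pics/w20d.png

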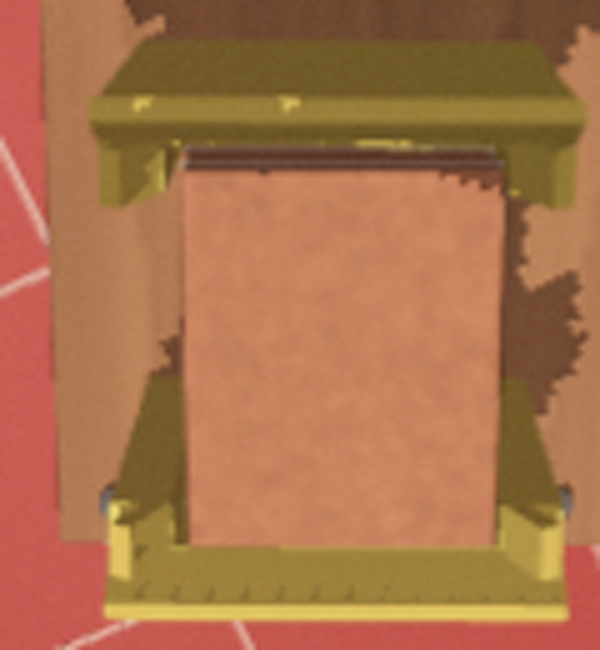

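Run:
```python
from h import *
plan((.5373,.3404,.03,-55.95),(.5373,.3404,.003,-55.95))
```

```text
(0.5373, 0.3404, 0.03, -55.95) dist 0.1 rows~ 3 {"travel": [0.006, 0.3315, 0.048], "rotation": [0.0003, -0.0012, -0.0]}
(0.5373, 0.3404, 0.003, -55.95) dist 0.127 rows~ 4 {"travel": [0.006, 0.4215, 0.0481], "rotation": [0.0003, -0.0012, -0.0]}
```

>>> servo_tool(moves=[{"travel": [0.006, 0.15, 0.048], "rotation": [0, -0.001, 0]}, {"travel": [0.006, 0.33, 0.048], "rotation": [0, -0.001, 0]}, {"travel": [0.006, 0.33, 0.048], "rotation": [0, -0.001, 0]}, {"travel": [0.006, 0.33, 0.048], "rotation": [0, -0.001, 0]}, {"travel": [0.006, 0.39, 0.048], "rotation": [0, -0.001, 0]}, {"travel": [0.006, 0.4215, 0.048], "rotation": [0, -0.001, 0]}, {"travel": [0.006, 0.4215, 0.048], "rotation": [0, -0.001, 0]}, {"travel": [0.006, 0.4215, 0.048], "rotation": [0, -0.001, 0]}])

```text
clock: 50.8
ee_pos: [0.5375, 0.3404, 0.0037]
ee_rot: [[0.559, -0.001, 0.829], [-0.829, -0.0, 0.559], [-0.0, -1.0, -0.001]]
force: [-0.2, 0.3, 0.4]
opening: 1.001
```

>>> servo_tool(moves=[{"travel": [0, 0, 0], "rotation": [0, 0, 0]}, {"travel": [0, 0, 0], "rotation": [0, 0, 0]}, {"travel": [0, 0, 0], "rotation": [0, 0, 0]}, {"travel": [0, 0, 0], "rotation": [0, 0, 0]}, {"travel": [0, 0, 0], "rotation": [0, 0, 0]}, {"travel": [0, 0, 0], "rotation": [0, 0, 0]}, {"travel": [0, 0, 0], "rotation": [0, 0, 0]}, {"travel": [0, 0, 0], "rotation": [0, 0, 0]}], jaw=0.7, force=25)

```text
clock: 51.47
ee_pos: [0.5379, 0.3407, 0.0047]
ee_rot: [[0.559, 0.0, 0.829], [-0.829, 0.0, 0.559], [-0.0, -1.0, 0.0]]
force: [-1.7, -0.5, 5.4]
opening: 0.457
```

>>> servo_tool(moves=[{"travel": [0, -0.05, 0], "rotation": [0, 0, 0]}, {"travel": [0, -0.2, 0], "rotation": [0, 0, 0]}, {"travel": [0, -0.42, 0], "rotation": [0, 0, 0]}, {"travel": [0, -0.42, 0], "rotation": [0, 0, 0]}, {"travel": [0, -0.42, 0], "rotation": [0, 0, 0]}, {"travel": [0, -0.42, 0], "rotation": [0, 0, 0]}])

```text
clock: 51.97
ee_pos: [0.539, 0.3414, 0.1331]
ee_rot: [[0.559, 0.004, 0.829], [-0.829, 0.003, 0.559], [0.0, -1.0, 0.005]]
force: [-0.7, -0.7, -0.5]
opening: 0.455
```

Run:
```python
from h import *
s=rd(); p,d,c=snap('wrist','w22')
cv2.imwrite('pics/w22c.png',cv2.resize(cv2.cvtColor(p,cv2.COLOR_RGB2BGR)[200:400,190:450],None,fx=3,fy=3))
plan((.5161,.1380,.13,-113.9),(.5161,.1380,.11,-113.9))
```

```text
51.9667 [0.539  0.3414 0.1331] [[0.559, 0.004, 0.829], [-0.829, 0.003, 0.559], [0.0, -1.0, 0.005]] [-0.7 -0.7 -0.5] 0.45500678863126387
(0.5161, 0.138, 0.13, -113.9) dist 0.204 rows~ 9 {"travel": [0.5198, 0.0034, -0.4376], "rotation": [-0.0004, 0.3215, -0.0002]}
(0.5161, 0.138, 0.11, -113.9) dist 0.205 rows~ 9 {"travel": [0.5198, 0.0701, -0.4377], "rotation": [-0.0004, 0.3215, -0.0002]}
```

View pics/w22c.png

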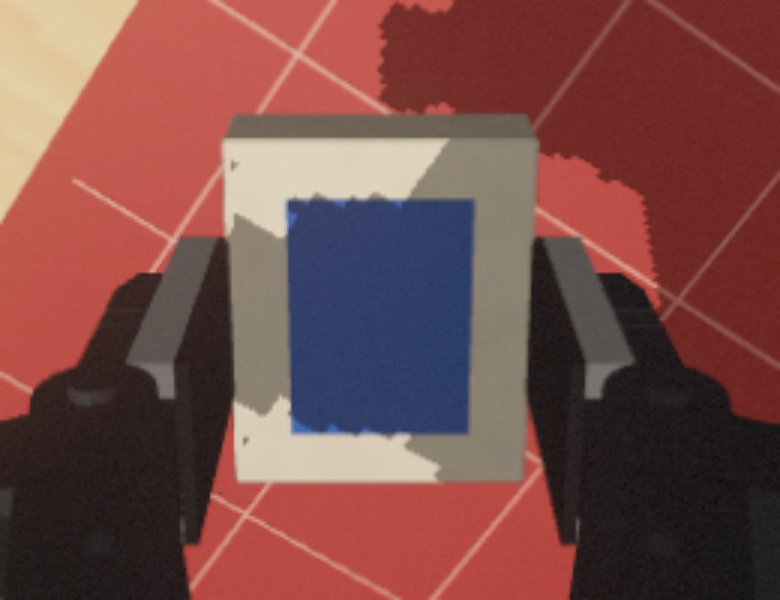

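>>> servo_tool(moves=[{"travel": [0.52, 0.0, -0.437], "rotation": [-0.0004, 0.3215, 0]}, {"travel": [0.52, 0.0, -0.437], "rotation": [-0.0004, 0.3215, 0]}, {"travel": [0.52, 0.0, -0.437], "rotation": [-0.0004, 0.3215, 0]}, {"travel": [0.52, 0.0, -0.437], "rotation": [-0.0004, 0.3215, 0]}, {"travel": [0.52, 0.0, -0.437], "rotation": [-0.0004, 0.3215, 0]}, {"travel": [0.52, 0.0, -0.437], "rotation": [-0.0004, 0.3215, 0]}, {"travel": [0.52, 0.0, -0.437], "rotation": [-0.0004, 0.3215, 0]}, {"travel": [0.52, 0.0, -0.437], "rotation": [-0.0004, 0.3215, 0]}, {"travel": [0.52, 0.07, -0.437], "rotation": [-0.0004, 0.3215, 0]}, {"travel": [0.52, 0.07, -0.437], "rotation": [-0.0004, 0.3215, 0]}, {"travel": [0.52, 0.07, -0.437], "rotation": [-0.0004, 0.3215, 0]}, {"travel": [0.52, 0.07, -0.437], "rotation": [-0.0004, 0.3215, 0]}])

```text
clock: 53.02
ee_pos: [0.5157, 0.138, 0.1094]
ee_rot: [[-0.404, -0.002, 0.915], [-0.915, 0.0, -0.404], [0.001, -1.0, -0.002]]
force: [0.7, -0.9, -0.6]
opening: 0.456
```

Run:
```python
from h import *
rd()
plan((.5158,.1381,.08,-113.94),(.5158,.1381,.0693,-113.94))
```

```text
53.0167 [0.5157 0.138  0.1094] [[-0.404, -0.002, 0.915], [-0.915, 0.0, -0.404], [0.001, -1.0, -0.002]] [ 0.7 -0.9 -0.6] 0.45583303393854685
(0.5158, 0.1381, 0.08, -113.94) dist 0.029 rows~ 1 {"travel": [-0.0007, 0.0981, 0.0003], "rotation": [0.0006, 0.0006, 0.0002]}
(0.5158, 0.1381, 0.0693, -113.94) dist 0.04 rows~ 1 {"travel": [-0.0007, 0.1338, 0.0004], "rotation": [0.0006, 0.0006, 0.0002]}
```

>>> servo_tool(moves=[{"travel": [-0.0007, 0.03, 0.0003], "rotation": [0.0006, 0.0006, 0]}, {"travel": [-0.0007, 0.06, 0.0003], "rotation": [0.0006, 0.0006, 0]}, {"travel": [-0.0007, 0.09, 0.0003], "rotation": [0.0006, 0.0006, 0]}, {"travel": [-0.0007, 0.11, 0.0003], "rotation": [0.0006, 0.0006, 0]}, {"travel": [-0.0007, 0.125, 0.0003], "rotation": [0.0006, 0.0006, 0]}, {"travel": [-0.0007, 0.133, 0.0003], "rotation": [0.0006, 0.0006, 0]}, {"travel": [-0.0007, 0.133, 0.0003], "rotation": [0.0006, 0.0006, 0]}, {"travel": [-0.0007, 0.133, 0.0003], "rotation": [0.0006, 0.0006, 0]}])

```text
clock: 53.68
ee_pos: [0.5159, 0.1381, 0.0695]
ee_rot: [[-0.406, -0.0, 0.914], [-0.914, -0.001, -0.406], [0.001, -1.0, 0.0]]
force: [-0.7, -0.7, 0.3]
opening: 0.459
```

Run:
```python
from h import *
rd(); p,d,c=snap('wrist','w23'); im=cv2.cvtColor(p,cv2.COLOR_RGB2BGR)
cv2.imwrite('pics/w23c.png',cv2.resize(im[200:400,190:450],None,fx=3,fy=3))
plan((.5158,.1382,.0690,-113.94))
```

```text
53.6833 [0.5159 0.1381 0.0695] [[-0.406, -0.0, 0.914], [-0.914, -0.001, -0.406], [0.001, -1.0, 0.0]] [-0.7 -0.7  0.3] 0.45903022230170454
(0.5158, 0.1382, 0.069, -113.94) dist 0.001 rows~ 1 {"travel": [-0.0, 0.0019, -0.0004], "rotation": [-0.0001, -0.0, 0.0002]}
```

View pics/w23c.png

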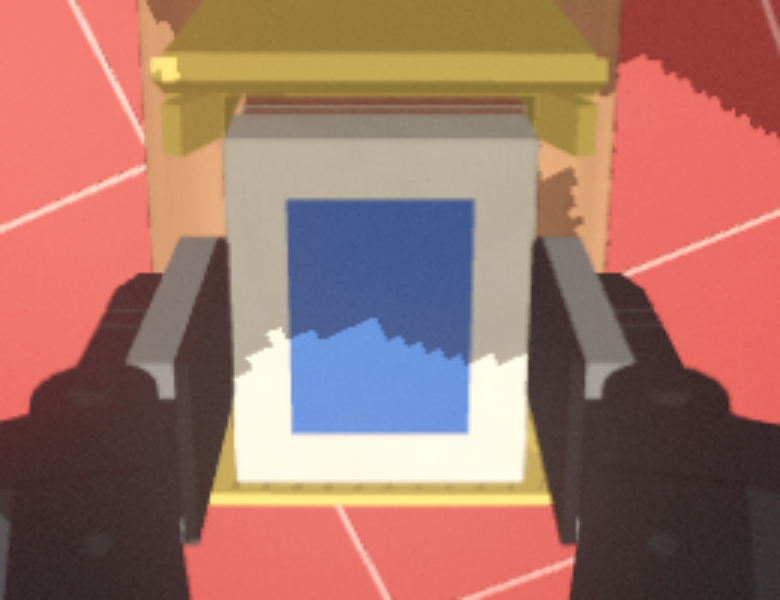

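>>> servo_tool(moves=[{"travel": [0, 0.002, 0], "rotation": [0, 0, 0]}, {"travel": [0, 0.003, 0], "rotation": [0, 0, 0]}, {"travel": [0, 0.003, 0], "rotation": [0, 0, 0]}])

```text
clock: 53.98
ee_pos: [0.516, 0.1381, 0.0687]
ee_rot: [[-0.406, 0.0, 0.914], [-0.914, -0.0, -0.406], [0.0, -1.0, 0.0]]
force: [-0.5, 0.0, 0.1]
opening: 0.461
```

>>> servo_tool(moves=[{"travel": [0, 0, 0], "rotation": [0, 0, 0]}, {"travel": [0, 0, 0], "rotation": [0, 0, 0]}, {"travel": [0, 0, 0], "rotation": [0, 0, 0]}, {"travel": [0, 0, 0], "rotation": [0, 0, 0]}, {"travel": [0, 0, 0], "rotation": [0, 0, 0]}, {"travel": [0, 0, 0], "rotation": [0, 0, 0]}, {"travel": [0, -0.1, 0], "rotation": [0, 0, 0]}, {"travel": [0, -0.2, 0], "rotation": [0, 0, 0]}, {"travel": [0, -0.3, 0], "rotation": [0, 0, 0]}, {"travel": [0, -0.3, 0], "rotation": [0, 0, 0]}, {"travel": [0, -0.3, 0], "rotation": [0, 0, 0]}], jaw=0)

```text
clock: 54.9
ee_pos: [0.5172, 0.1385, 0.1605]
ee_rot: [[-0.406, 0.004, 0.914], [-0.914, 0.001, -0.406], [-0.002, -1.0, 0.003]]
force: [-0.1, 0.4, -0.4]
opening: 0.994
```

Run:
```python
from h import *
s=rd(); p,d,c=snap('wrist','w24'); snap('scene','scene2')
im=cv2.imread('pics/w24.png'); a=cv2.resize(im[150:300,240:390],None,fx=3,fy=3,interpolation=cv2.INTER_CUBIC)
im=cv2.imread('pics/scene2.png'); b=cv2.resize(im[200:350,240:440],None,fx=3,fy=3,interpolation=cv2.INTER_CUBIC)[:450]
cv2.imwrite('pics/f2.png',cv2.resize(np.hstack([a,b]),None,fx=.76,fy=.76))
X=cloud(d,c); a=np.radians(-23.94); ax=np.array([np.cos(a),np.sin(a)]); ay=np.array([-ax[1],ax[0]])
q=X[170:300,240:390].reshape(-1,3); r=(q[:,:2]-[.5158,.1383]); u=r@ax; w=r@ay
k=(np.abs(u)<.022)&(np.abs(w)<.017)
for lo in (-22,-11,0,11): 
    kk=k&(u*1000>lo)&(u*1000<lo+11); print('u',lo,np.median(q[kk,2]).round(4))
for lo in (-17,-5,6): 
    kk=k&(w*1000>lo)&(w*1000<lo+11); print('w',lo,np.median(q[kk,2]).round(4))
h=(q[:,2]>.0735)&(np.abs(u)<.035)&(np.abs(w)<.03); print('cap extents u',np.percentile(u[h],[1,99]).round(4),'w',np.percentile(w[h],[1,99]).round(4))
hs=cv2.cvtColor(p,cv2.COLOR_RGB2HSV); m=seg(p,(105,80,60),(130,255,255),(240,150,390,310)); print('panel',*rect(m,c,.076))
```

```text
54.9 [0.5172 0.1385 0.1605] [[-0.406, 0.004, 0.914], [-0.914, 0.001, -0.406], [-0.002, -1.0, 0.003]] [-0.1  0.4 -0.4] 0.9942829174480928
u -22 0.0763
u -11 0.0764
u 0 0.0764
u 11 0.0764
w -17 0.0764
w -5 0.0764
w 6 0.0764
cap extents u [-0.0235  0.0257] w [-0.0205  0.0186]
panel [515.9 137.6  33.5  23.1 -23.1] [516.  137.4]
```

View pics/f2.png

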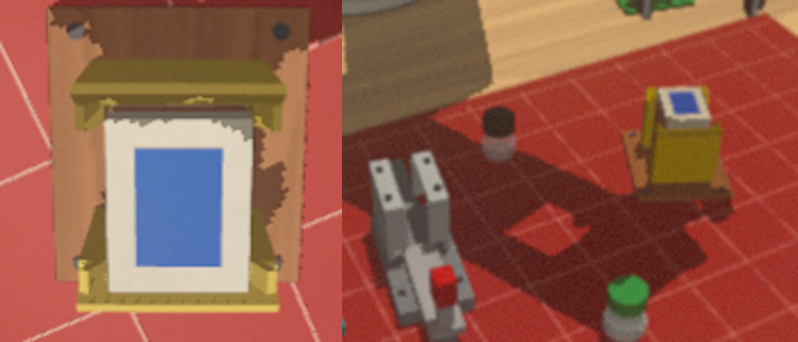

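>>> servo_tool(moves=[{"travel": [0, -0.15, 0], "rotation": [0, 0, 0]}, {"travel": [-0.1, -0.3, -0.3], "rotation": [0, 0, 0]}, {"travel": [-0.2, -0.3, -0.6], "rotation": [0, 0, 0]}, {"travel": [-0.3, -0.3, -0.6], "rotation": [0, 0, 0]}, {"travel": [-0.3, -0.3, -0.6], "rotation": [0, 0, 0]}, {"travel": [-0.3, -0.3, -0.6], "rotation": [0, 0, 0]}, {"travel": [-0.3, -0.3, -0.6], "rotation": [0, 0, 0]}])

```text
clock: 55.58
ee_pos: [0.384, 0.2979, 0.248]
ee_rot: [[-0.403, -0.002, 0.915], [-0.915, 0.001, -0.403], [-0.0, -1.0, -0.002]]
force: [-0.6, -0.2, 0.0]
opening: 1.0
```

Run:
```python
from h import *
rd()
for t in ('top0','top3'):
    if t=='top3': p,d,c=snap('top',t)
    else: p,d,c=load(t)
    m=seg(p,(0,205,170),(179,255,255),(370,145,395,172)); print(t,m.sum(),*rect(m,c,.076))
im=cv2.imread('pics/top3.png'); cv2.imwrite('pics/top3c.png',cv2.resize(im[100:280,200:440],None,fx=3,fy=3,interpolation=cv2.INTER_CUBIC))
```

```text
55.5833 [0.384  0.2979 0.248 ] [[-0.403, -0.002, 0.915], [-0.915, 0.001, -0.403], [-0.0, -1.0, -0.002]] [-0.6 -0.2  0. ] 1.0001797219780644
top0 81 [ 608.3 -147.    21.3   16.1  -25.4] [ 608.4 -147. ]
top3 78 [ 610.3 -147.5   21.    17.1  -17.6] [ 610.7 -147. ]
```

View pics/top3c.png

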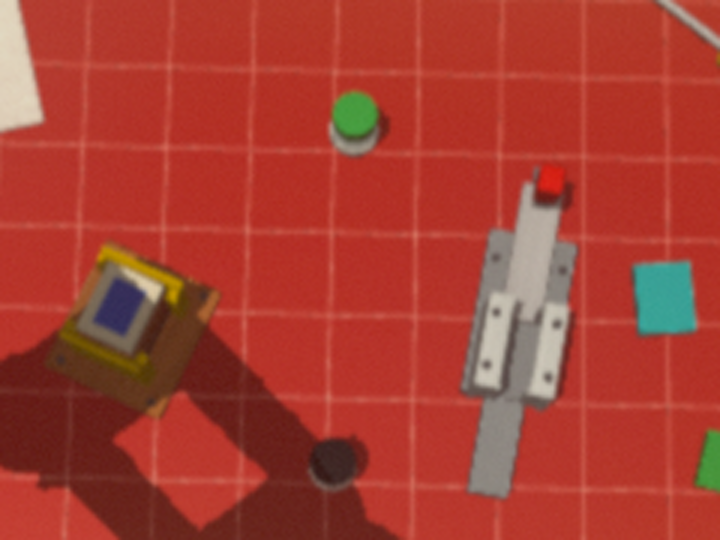

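Run:
```python
from h import *
print(env.sign_off()); rd()
```

```text
the job is handed in; nothing more can be done
None
the job is handed in; nothing more can be done
```

The pier is laid up in the yellow jig and the job is handed in, at 55.6 s on the robot's clock. In order: the footing, the course block from the tongue, the three blocks fed one at a time from the magazine, then the capstone.

**Last checks:**
- **Stack:** the capstone's top reads 76.4 mm above the bench, the same to 0.1 mm across its face. The expected height is 76 mm. It lies within about 1 mm of the pocket's centre.
- **Squareness:** the blue panel measures -23.1° against the jig's -23.9°, a difference of 0.8°. I put that down to measuring a small panel, and did not check it further.
- **Magazine and slide:** the magazine is empty. The slide was pulled against its back stop each time, and its grip now sits about 2 mm farther back than at the start.
- **Jars:** both are standing.
- **Forces:** I gripped the castings at 25 N. The highest tool force reported at the end of any move was about 31 N, with the slide against its inner stop.

**Disagreements:**
- A rough plane fit suggested the fourth course block was tilted. The row-by-row depth profile showed it flat at 64 mm, so I put the fit down to bad readings.
- The fourth block met about 6 N with a small sideways force as it was set down.

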